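# Fetch a stir bar from behind the dispenser's flap and start the stirrer

## Task

Set up the magnetic stirrer: push in the sprung flap of the clear dispenser, take the long stir bar out of its cradle (leave the short one) and lay it flat in the middle of the glass dish on the stirrer, over the centre of the plate, without dropping it in. Then press the stirrer's start key, the wide bar, fully down and release it. Leave the small round heating key and the other glassware alone, keep the dish in the middle of the plate, and see that the flap has shut again.

Things in the scene. Friction and masses are not known exactly. Their poses are not given: they have to be found in the camera images.
- dispenser: Fixed clear acrylic stir-bar dispenser, 179 deep (x) x 290 wide (y) x 183 mm high. Origin: on the table, mid-width, 70 mm behind the sill; front is -x. Floor z = 10 mm. Roof from the flap's hinge to the back (z = 177-181 mm); side walls 282 mm apart inside. Two lanes, y = +40 and -40 mm. Spare bars of both lengths lie out of reach in the closed magazine at the back (x over 26 mm).
- sill (a point): Sill: middle of the top edge of the 4 mm front panel, 67 mm above the table, dispenser x = -70 mm. Each lane has one bar in a steel V cradle 42 mm behind the sill, its centre 21 mm below sill height. Because of the hinge and roof above, fingers must come in over the sill sloping down and inwards (dispenser +x), about 25 to 40 degrees from vertical, fingers apart along dispenser y.
- flap (a joint): Angle (rad) of the clear flap, 276 wide, 4 mm thick, aluminium trim at its lower edge. Hinged along its top at dispenser x = -21, z = 171 mm; shut (0) it leans back 25 degrees from sill to hinge; grows as it is pushed inwards, stop 0.9. Shuts itself with 0.055 N m at 0, 0.15 N m at 0.6 rad. It rests on the fingers or gripper reaching in, follows them out and shuts.
- flap_edge (a point): Middle of the flap's lower edge, 115 mm from its hinge. Swinging in, it passes about 4 mm over the bars.
- long_bar_center (a point): Long stir bar: white eight-sided bar, 45 mm long, 10 mm across, about 18 g, lying level along dispenser y in either lane's V cradle. Point at its centre; bar axis = y. The cradle carries only its middle 18 mm; the ends overhang with 25 mm free below: take it by its two ends, near the fingertips (tip ends about 5 mm past its centre), and lift it 8 mm straight up before drawing it out.
- short_bar_center (a point): Short stir bar, 28 mm long, otherwise alike (12 g), in the other lane, 80 mm to the side. Point at its centre. To be left alone.
- stirrer: Fixed white magnetic stirrer, 250 deep (x) x 185 wide (y) mm. Origin: centre of its footprint on the table; front (-x) with the keys faces the robot at yaw 0. Keypad strip at z = 38 mm, x = -120 to -72; then a sloped display; drive housing from x = -33 to 125 with a white square plate (148 mm) on top.
- plate_center (a point): Centre of the plate's top face, 80 mm above the table, at stirrer x = 48 mm: above the drive magnet.
- dish_floor (a point): Crystallising dish: loose low glass dish standing in the middle of the plate, 120 mm outside and 114 mm inside diameter, 45 mm high. Point: centre of its inner floor, 4 mm above its underside.
- start_key (a joint): Travel (m) of the stirring start key, the wide black bar on the keypad (stirrer y = -52 mm). 0 = up, 0.004 = fully down; spring 1.4 N at the start, 4.2 N fully down; springs back up.
- start_top (a point): Middle of the top face of the start key (18 x 40 mm bar, long side along stirrer y), 45.5 mm above the table when up.
- heat_key (a joint): Travel (m) of the heating key, the small round black key (14 mm diameter) at the other end of the keypad (stirrer y = +62 mm). Not to be pressed.
- beaker_center (a point): Glass beaker, 72 mm diameter, 95 mm high, standing beyond the work. Point on its axis half-way up. Bystander.
- petri_center (a point): Glass Petri dish with white salt, 90 mm diameter, 15 mm high, in front of the work. Point on its axis half-way up. Bystander.
Mind the look-alikes: they are no part of the job. What is shaped like the part that bears dish_floor but green is not meant.

How it is judged:
By the outcome, as a careful person would: the job done as asked, in the order asked, and still so for the second after the job is handed in, with the robot touching nothing.
It also fails if it takes over 61 s, if anything falls off the work surface, if the arm or the gripper's body presses on something with over 40 N, if the wrist force passes 120 N, or if a joint passes its speed limit or range.

## Robot

A 6-joint arm with a two-finger parallel gripper is mounted at the origin on the work surface. World frame = base frame: x ahead of the robot, y to its left, z up, the work surface at z = 0. Lengths are in mm, angles in rad, forces in N, time in s.
With the tool pointing down it reaches from about 350 to 875 mm from the base axis. Payload 4.2 kg.
Tool frame: the origin (TCP) lies at the very end of the fingers, on their centre line; the grasp point (between the pads) lies arm.hold_point_z behind it (arm.hold_point_z is the distance from the TCP to the grasp point, in mm); z points along the fingers, y is the direction in which the jaws open and shut (so a half turn about z gives the same grasp; the last joint's range is limited). The gripper opens to 85 mm and grips with 20 to 120 N. Pads are 22 mm wide; open, the fingers measure 114 mm over their backs; the gripper's body (76 mm by 85 mm) begins 54 mm behind the grasp point. The pads swing forward as they close: fully open they stand 13 mm farther back than shut.
Start: joints at [-0.858, 0.385, 0.008, 0, -1.194, -0.259], TCP at [274.002, -561.714, 231.312] pointing down, gripper open.
Joint ranges: [-3.14, 3.14], [-1.21, 2.06], [-1.07, 1.41], [-3.16, 2.05], [-2.99, -0.16], [-3.1, 3.1]. Speed limits (rad/s): [2.79, 2.79, 3.14, 3.14, 3.14, 3.14].

## Interface

Orientations are given as a unit quaternion [x, y, z, w].
In Python, from bench import arm gives the robot as it stands.
- The arm moves only by the tool step_arm, never from a script. Its argument "series" is a list of rows, each a list of 6 numbers: the shift along the world's x, y, z scaled (see below), then the turn, a rotation vector about the world's x, y, z scaled (see below). A call has 1 to 12 rows; each row is the pose to reach, as a shift and turn from the pose commanded when the call began; what a row does not reach only later rows make up. The controller multiplies each number of a shift by 400 mm and each number of a turn by pi/2 rad. A row lasts 1/12 s, in which the tool goes at most 41.7 mm and 7.16 degrees, less where a joint would pass 70% of its speed; a pose out of reach is approached as far as the arm can. A call with a number of a shift or a turn outside -1 to 1 is refused whole. A call with a gripper value outside its range is refused whole. "jaw" is the opening, from -1 (shut) to 1 (fully open), set as the call begins (left out, the last holds). The fingers move at their own pace and stop on an object; the grip force is fixed at half the most. Time passes only in rows, so rows that repeat a pose let the fingers close. It gives the time, the measured TCP pose, the force and the opening at its end, in the units of the state.
- arm.read_state(): the state, without advancing time (a new reading comes with each control period).
- arm.get_image(name): name is "scene" or "side" or "wrist"; returns a dict with "image" (400x640x3 uint8, red, green, blue), "camera_matrix" (3x3 intrinsics, pixels), "world_from_camera" (4x4, takes a point from camera to world coordinates). Camera axes: x right, y up, looking along -z (the intrinsics and any distortion apply to the point x, -y, -z); pixel columns grow to the right and rows downward; lengths in mm; the calibration is good to about 2 mm. A picture is of the moment at which its call begins. There is no depth.
- arm.job_done(): hands the job in, once; it reports no verdict.
The state is a dict: "clock": time; "joints": joint angles; "joint_vel": joint speeds; "joint_efforts": joint torques, N m; "position": TCP position; "ee_rot": TCP orientation; "contact_force": force on the tool from outside, world axes, zero at the start; "wrist_torque": the same for the moment, N m; "gripper_width": finger opening in mm.
Only numpy, scipy, OpenCV 4.12 (cv2) and the standard library are available. Lean on these libraries where they do the work, as an engineer would, in place of code of your own. Each camera call takes 0.05 s, during which the arm holds its last target.

## Working session

There is one attempt and no reset: what is moved stays moved. The work goes in short steps, Python scripts to look and compute and a tool call to move; the robot and the scene stay as the last step left them, time stands still between calls to the robot, and variables do not carry over. Pictures are saved under pics/ and viewed, and the job is handed in when it is done.

Besides the shell and the picture viewer there is one more tool, called after "Request:" in YAML: its name, and indented under it one key for each argument. step_arm: Moves the arm, as the interface text tells. Shifts and turns lie within -1 to 1; 1 stands for 400 mm of shift or pi/2 rad of turn. Its arguments: {"type":"object","properties":{"series":{"type":"array","items":{"type":"array","items":{"type":"number","minimum":-1,"maximum":1}}},"jaw":{"type":"number"}},"required":["series"]}

```bash
ls; mkdir -p pics; python3 - <<'E'
from bench import arm
import cv2
print(arm.read_state(), arm.hold_point_z)
for n in ["scene","side","wrist"]:
    d=arm.get_image(n); cv2.imwrite(f"pics/{n}0.png",d["image"][:,:,::-1]); print(n,d["camera_matrix"].tolist(),d["world_from_camera"].round(3).tolist(), [k for k in d])
E
```

```text
pics
{'clock': 0.0, 'joints': array([-8.58436306e-01,  3.85553374e-01,  6.62714054e-03, -5.27679936e-04,
       -1.19398415e+00, -2.58577668e-01]), 'joint_vel': array([-6.42799696e-04, -3.68217852e-05, -6.00459527e-04, -1.29959697e-04,
        1.10289885e-03, -2.53502390e-05]), 'joint_efforts': array([-2.75556550e-05, -3.92288661e+01,  1.88400078e+01,  4.18605655e+00,
       -4.57355534e-03,  5.86204706e-06]), 'position': array([ 273.73644726, -561.21685361,  230.21975551]), 'ee_rot': array([-2.24854490e-01,  9.74391749e-01,  1.04932420e-03, -2.76341616e-04]), 'contact_force': array([-0.43253417,  0.65990267,  0.41499955]), 'wrist_torque': array([ 0.05367239, -0.00586164,  0.00840308]), 'gripper_width': 85.3768721646231} 18.700000000000003
scene [[418.39636321346535, 0.0, 325.10696991474526], [0.0, 418.39636321346535, 196.24139743456328], [0.0, 0.0, 1.0]] [[-0.241, -0.717, 0.654, 1314.52], [0.97, -0.176, 0.165, 119.738], [-0.003, 0.675, 0.738, 947.302], [0.0, 0.0, 0.0, 1.0]] ['image', 'camera_matrix', 'world_from_camera']
side [[499.37762099119567, 0.0, 323.3098739807242], [0.0, 499.37762099119567, 193.02021101995663], [0.0, 0.0, 1.0]] [[-0.906, 0.272, -0.325, 206.841], [-0.423, -0.587, 0.69, 737.567], [-0.003, 0.763, 0.647, 900.485], [0.0, 0.0, 0.0, 1.0]] ['image', 'camera_matrix', 'world_from_camera']
wrist [[337.0557414146654, 0.0, 322.11886383144486], [0.0, 337.0557414146654, 193.14357041539373], [0.0, 0.0, 1.0]] [[-0.438, -0.861, -0.257, 208.963], [0.899, -0.419, -0.128, -592.105], [0.003, -0.287, 0.958, 374.934], [0.0, 0.0, 0.0, 1.0]] ['image', 'camera_matrix', 'world_from_camera']
```

View pics/scene0.png

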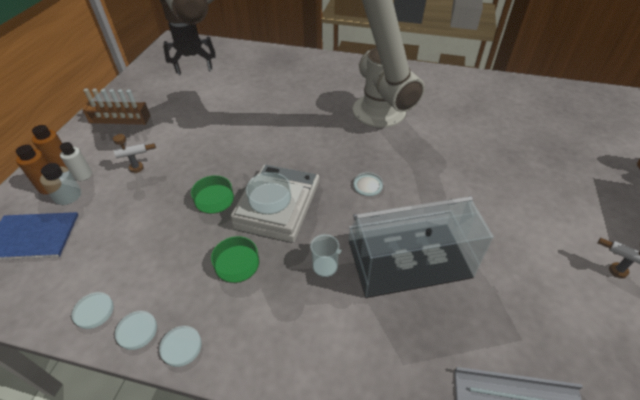

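View pics/side0.png

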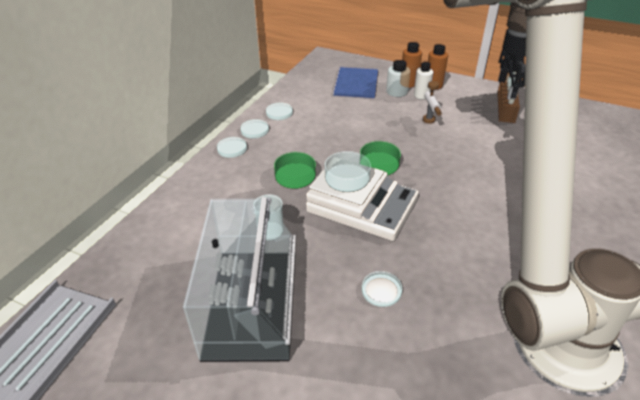

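View pics/wrist0.png

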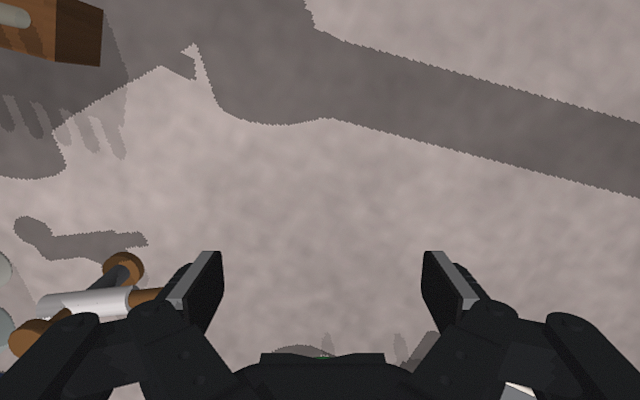

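The scene view shows the stirrer near (275,203), the dispenser near (420,245), the petri dish near (367,185) and the beaker near (325,255). I'll zoom in to pick out features.

```bash
python3 - <<'E'
import cv2
def crop(n,x0,y0,x1,y1,o,s):
    im=cv2.imread(f"pics/{n}.png")[y0:y1,x0:x1]; im=cv2.resize(im,None,fx=s,fy=s,interpolation=cv2.INTER_CUBIC); cv2.imwrite(f"pics/{o}.png",im)
crop("scene0",340,190,500,300,"c1",5)
crop("scene0",185,150,345,260,"c2",5)
crop("side0",180,190,310,365,"c3",3.4)
crop("side0",260,130,430,245,"c4",4.7)
E
```

```text
(no output)
```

View pics/c1.png

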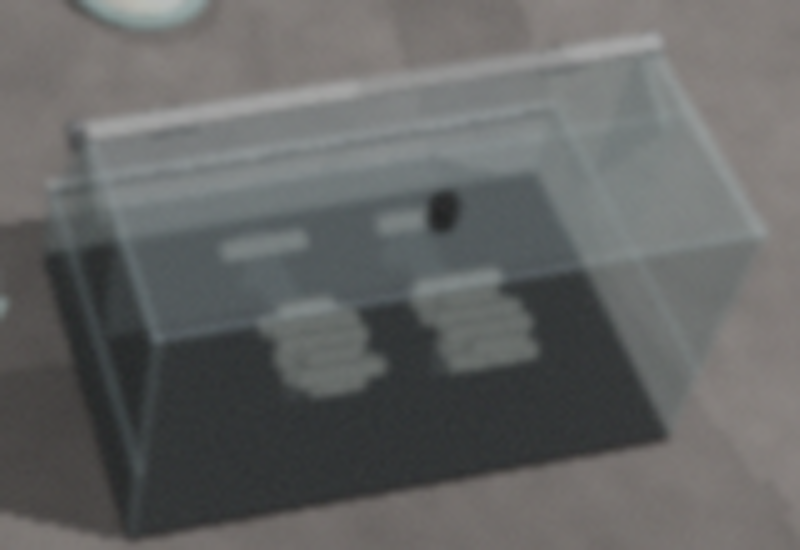

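View pics/c2.png

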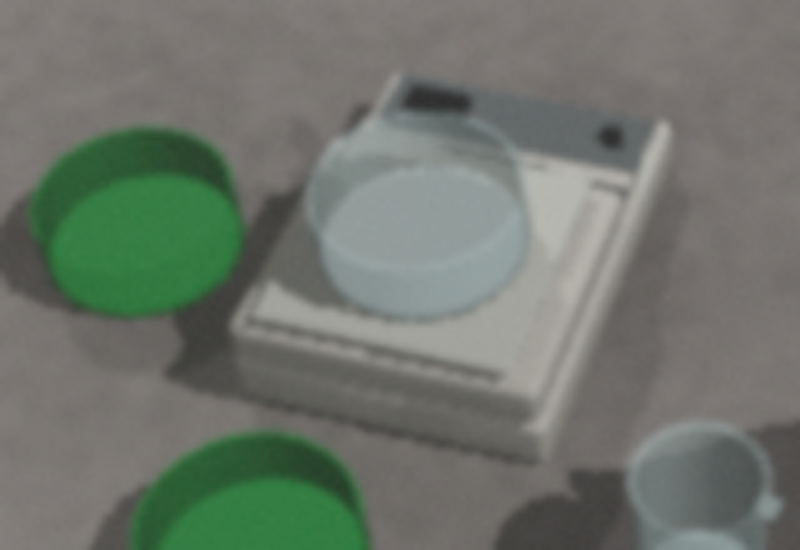

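View pics/c3.png

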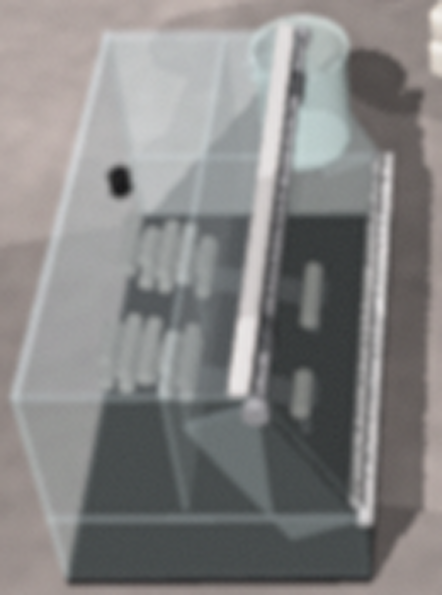

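View pics/c4.png

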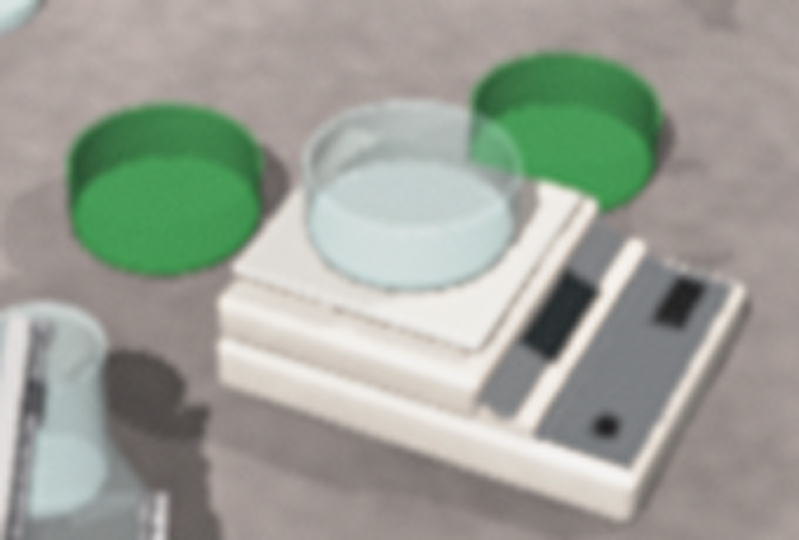

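The side crop shows the long bar in the far lane (-y): length about 66 px there against 50 px for the nearer bar. Now I'll fit the poses from both views.

```bash
cat > h.py <<'E'
import numpy as np, cv2
from scipy.optimize import least_squares
from scipy.spatial.transform import Rotation as R
def proj(K,T,P):
    T=np.array(T);K=np.array(K); c=(np.atleast_2d(P)-T[:3,3])@T[:3,:3]
    return np.c_[K[0,0]*c[:,0]/-c[:,2]+K[0,2], K[1,1]*-c[:,1]/-c[:,2]+K[1,2]]
def w(p,P):
    P=np.atleast_2d(np.array(P,float)); c,s=np.cos(p[2]),np.sin(p[2])
    return np.c_[p[0]+c*P[:,0]-s*P[:,1],p[1]+s*P[:,0]+c*P[:,1],P[:,2]]
def ray_z(K,T,uv,z):
    T=np.array(T);d=T[:3,:3]@np.array([(uv[0]-K[0][2])/K[0][0],-(uv[1]-K[1][2])/K[1][1],-1]); return T[:3,3]+d*(z-T[2,3])/d[2]
def fit(cams,obs,p0):
    # obs: (cam,u,v,x,y,z)
    def f(p): return np.concatenate([(proj(*cams[o[0]],w(p,[o[3:]]))[0]-o[1:3]) for o in obs])
    r=least_squares(f,p0,loss='soft_l1',x_scale=[100,100,1]); return r.x,f(r.x).reshape(-1,2)
E
cat > f1.py <<'E'
from h import *; from bench import arm; import json
cams={}
for n in ["scene","side"]:
    d=arm.get_image(n); cams[n]=(d["camera_matrix"],d["world_from_camera"])
json.dump({k:[np.array(a).tolist() for a in v] for k,v in cams.items()},open("cams.json","w"))
S,D="scene","side"
obs=[(S,366.4,297.4,107,-145,0),(S,473.4,277.4,107,145,0),(S,371.4,258,107,-145,181),(S,493,236.6,107,145,181),(S,350.4,226.6,-70,-143,67),
(D,200.6,360.6,107,145,0),(D,289.7,360.6,-72,145,0),(D,287.4,343.5,-70,141,67),(D,294.1,235.6,-70,-141,67),(D,184.4,307,107,145,181),(D,210.9,200.3,107,-145,181),
(S,393,239,-28,-40,46),(D,271.8,276.8,-28,-40,46),(D,268.8,305.9,-28,40,46)]
p,r=fit(cams,obs,[700,200,0.2]); print("disp",p,r.round(1).tolist())
for y in(-40,40): print(w(p,[[-28,y,46]]))
obs=[(S,272.4,169.6,-96,-52,45.5),(D,404.7,194.3,-96,-52,45.5),(S,307.4,177.4,-96,62,44),(D,388.9,220.9,-96,62,44),(S,293,242,125,92.5,0),(S,233.6,229,125,-92.5,0),
(D,393.6,240.6,-125,92.5,0),(D,307.2,210.9,125,92.5,0),(S,234,213.6,122,-74,80),(S,285,225.4,122,74,80),(D,310,187,122,74,80),(D,361,204.5,-26,74,80),(D,387,173.2,-26,-74,80)]
p,r=fit(cams,obs,[700,-200,-.2]); print("stir",p,r.round(1).tolist()); print(w(p,[[48,0,80],[-96,-52,45.5]]))
E
python3 f1.py
```

```text
disp [6.26182708e+02 1.76120526e+02 4.43482116e-01] [[-0.4, 0.3], [0.4, 0.2], [0.3, -1.2], [1.4, -1.1], [0.6, 0.1], [-0.6, 1.9], [0.1, 1.3], [-0.1, -2.6], [-1.0, 0.3], [-1.1, -0.4], [-0.3, -1.8], [-1.1, -1.4], [1.0, -1.6], [1.3, -1.2]]
[[618.05483635 127.97555995  46.        ]]
[[583.72785025 200.2366008   46.        ]]
stir [ 5.38867170e+02 -2.20259721e+02 -5.13591131e-02] [[0.6, -1.1], [0.3, -1.7], [0.4, -1.1], [-0.3, -1.7], [0.5, 1.5], [-0.8, -0.7], [-0.3, 2.6], [-1.3, 0.7], [0.6, -2.7], [0.5, -2.2], [-0.3, -2.1], [0.7, -2.0], [-2.3, -2.9]]
[[ 586.80387761 -222.72387515   80.        ]
 [ 440.32425455 -267.26284715   45.5       ]]
```

Request:
step_arm:
  series:
    - [0.08, 0.18, 0.05, 0, 0, 0]
    - [0.16, 0.36, 0.05, 0, 0, 0]
    - [0.2, 0.46, 0.05, 0, 0, 0]
    - [0.24, 0.56, 0.05, 0, 0, 0]
    - [0.28, 0.66, 0.05, 0, 0, 0]
    - [0.32, 0.75, 0.05, 0, 0, 0]
    - [0.36, 0.84, 0.05, 0, 0, 0]
    - [0.38, 0.88, 0.05, 0, 0, 0]
    - [0.38, 0.88, 0.05, 0, 0, 0]
    - [0.38, 0.88, 0.05, 0, 0, 0]
  jaw: 1

```text
clock: 1.08
position: [427.6, -205.8, 251.7]
ee_rot: [-0.227, 0.974, 0.0, 0.001]
contact_force: [-1.2, 0.4, -0.4]
gripper_width: 85.2
```

```bash
cat > shot.py <<'E'
import sys,cv2,json,numpy as np
from bench import arm
def shot(n,o):
    d=arm.get_image(n); cv2.imwrite(f"pics/{o}.png",d["image"][:,:,::-1]); json.dump([np.array(d["camera_matrix"]).tolist(),np.array(d["world_from_camera"]).tolist()],open(f"pics/{o}.json","w"))
for a in sys.argv[1:]: shot(*a.split(":"))
E
python3 shot.py wrist:w1
```

```text
(no output)
```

View pics/w1.png

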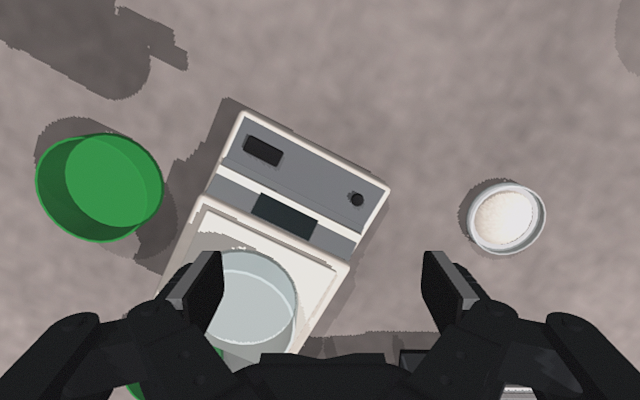

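```bash
cat > f2.py <<'E'
from h import *; import json
cams=json.load(open("cams.json")); cams["w1"]=json.load(open("pics/w1.json"))
S,D,W="scene","side","w1"
wo=[(W,263,149.5,-96,-52,45.5),(W,357,198.5,-96,62,44),(W,202,206,-26,-74,80),(W,348,264,-26,74,80)]
obs=[(S,272.4,169.6,-96,-52,45.5),(D,404.7,194.3,-96,-52,45.5),(S,307.4,177.4,-96,62,44),(D,388.9,220.9,-96,62,44),(S,293,242,125,92.5,0),(S,233.6,229,125,-92.5,0),
(D,393.6,240.6,-125,92.5,0),(D,307.2,210.9,125,92.5,0),(S,234,213.6,122,-74,80),(S,285,225.4,122,74,80),(D,310,187,122,74,80),(D,361,204.5,-26,74,80),(D,387,173.2,-26,-74,80)]
for o in (wo,wo+obs):
    p,r=fit(cams,o,[540,-220,-.05]); print("stir",p,r.round(1).tolist()); print(w(p,[[48,0,80],[-96,-52,45.5]]))
print(ray_z(*cams[W],(505,220),8))
E
python3 f2.py
```

```text
stir [ 5.38547021e+02 -2.17357018e+02 -2.18218260e-02] [[-0.5, -0.7], [0.5, -2.0], [4.9, 0.5], [-9.7, 4.2]]
[[ 586.53559266 -218.4043829    80.        ]
 [ 441.43523223 -267.24990884   45.5       ]]
stir [ 5.39347358e+02 -2.19157235e+02 -4.21629699e-02] [[-0.3, -0.8], [-0.3, -0.3], [4.0, -0.6], [-11.8, 5.5], [0.6, -0.8], [-0.0, -1.7], [0.5, -1.1], [-0.3, -1.6], [1.3, 1.6], [-0.3, -0.1], [-0.2, 2.7], [-1.6, 1.3], [1.2, -2.2], [1.4, -2.1], [-0.7, -1.6], [0.6, -1.7], [-2.8, -2.9]]
[[ 587.30469935 -221.18045778   80.        ]
 [ 441.24085104 -267.06457507   45.5       ]]
[398.47457123  32.5283198    8.        ]
```

Request:
step_arm:
  series:
    - [0.05, 0.1, -0.03, 0.03, -0.06, -0.005]
    - [0.1, 0.2, -0.06, 0.06, -0.12, -0.005]
    - [0.14, 0.3, -0.09, 0.09, -0.18, -0.005]
    - [0.18, 0.4, -0.12, 0.12, -0.25, -0.005]
    - [0.22, 0.5, -0.15, 0.15, -0.321, -0.005]
    - [0.26, 0.6, -0.2, 0.1525, -0.321, -0.005]
    - [0.3, 0.68, -0.24, 0.1525, -0.321, -0.005]
    - [0.33, 0.76, -0.26, 0.1525, -0.321, -0.005]
    - [0.33, 0.76, -0.26, 0.1525, -0.321, -0.005]
    - [0.33, 0.76, -0.26, 0.1525, -0.321, -0.005]

```text
clock: 1.97
position: [558.3, 95.3, 145.7]
ee_rot: [-0.216, 0.938, 0.06, 0.265]
contact_force: [-0.6, 0.4, -0.5]
gripper_width: 85.6
```

```bash
python3 shot.py wrist:w2; python3 -c "
from h import *; import json
c=json.load(open('pics/w2.json')); p=[626.2,176.1,.4435]
print(proj(*c,w(p,[[-28,-40,46],[-28,-62.5,46],[-28,-17.5,46],[-28,40,46],[-70,0,67],[-70,-141,67]])))"
```

```text
[[325.10955871 190.27801435]
 [297.54214529 190.09646666]
 [352.65582016 190.45942274]
 [422.95589163 190.92239021]
 [384.72717081 172.05113693]
 [177.74235985 170.63430062]]
```

View pics/w2.png

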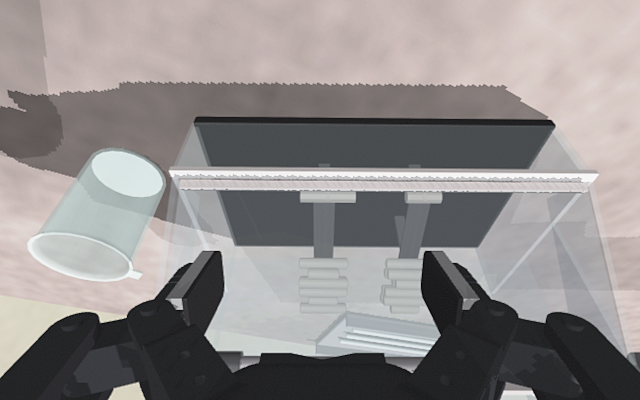

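Wrist view: long bar at (328,197), spanning u 300–356; short bar at (423,197); sill and flap trim at rows 168–192. Triangulating the bar from the three views.

```bash
cat > tri.py <<'E'
from h import *; import json
cams=json.load(open("cams.json")); cams["w2"]=json.load(open("pics/w2.json"))
def tri(ob):
    f=lambda P: np.concatenate([(proj(*cams[c],P)[0]-[u,v]) for c,u,v in ob])
    r=least_squares(f,[610,130,46]); return r.x.round(1),f(r.x).round(1)
print("long",tri([("scene",393,239),("side",271.8,276.8),("w2",328,197)]))
print("long s+w",tri([("scene",393,239),("w2",328,197)]), tri([("side",271.8,276.8),("w2",328,197)]),tri([("scene",393,239),("side",271.8,276.8)]))
print("short",tri([("side",268.8,305.9),("w2",423,197.5)]))
for z in(44,46,48): print(z,ray_z(*cams["w2"],(328,197),z),ray_z(*cams["w2"],(423,197.5),z))
print("sill w2 left/right z67",ray_z(*cams["w2"],(170,173),67),ray_z(*cams["w2"],(598,177),67))
from bench import arm
s=arm.read_state(); q=R.from_quat(s["ee_rot"]); print(s["position"],q.as_matrix().round(4).tolist())
for wd in(85,45):
  for b in (0,5,13):
    P=[s["position"]+q.apply([0,sg*wd/2,-b]) for sg in(-1,1)]
    print(wd,b,proj(*cams["w2"],P).round(1).tolist())
E
python3 tri.py
python3 - <<'E'
import cv2
im=cv2.imread("pics/w2.png")[150:290,150:620]; cv2.imwrite("pics/w2c.png",cv2.resize(im,None,fx=1.7,fy=1.7,interpolation=cv2.INTER_CUBIC))
im=cv2.imread("pics/w2.png")[160:220,280:460]; cv2.imwrite("pics/w2d.png",cv2.resize(im,None,fx=4.4,fy=4.4,interpolation=cv2.INTER_CUBIC))
E
```

```text
long (array([621.5, 132.4,  48.2]), array([ 0.4, -0.6, -1.4, -1.3,  0.2, -0.6]))
long s+w (array([622.8, 132.8,  47.7]), array([ 0.5, -0.1, -0.1, -0. ])) (array([620.5, 132.1,  49.2]), array([-1. , -1.6,  0.4, -0.5])) (array([619.3, 131.2,  43. ]), array([-0.2, -0.2, -0.1,  0.1]))
short (array([587.8, 203.4,  48.1]), array([-1.2, -1.4,  0.4, -0.6]))
44 [626.54054419 134.8574998   44.        ] [591.96909277 207.28038254  44.        ]
46 [624.50068816 133.81364593  46.        ] [590.298824   205.46228942  46.        ]
48 [622.46083214 132.76979205  48.        ] [588.62855522 203.64419631  48.        ]
sill w2 left/right z67 [628.15748994  14.26259952  67.        ] [502.41873294 281.40970397  67.        ]
[558.26194573  94.11883035 146.60691876] [[-0.7661, -0.434, 0.474], [-0.3701, 0.9009, 0.2268], [-0.5254, -0.0016, -0.8508]]
85 0 [[226.4, 251.0], [408.8, 251.2]]
85 5 [[223.3, 255.9], [411.6, 256.2]]
85 13 [[218.1, 264.6], [416.3, 264.8]]
45 0 [[269.3, 251.0], [365.9, 251.2]]
45 5 [[267.7, 256.0], [367.3, 256.1]]
45 13 [[264.8, 264.6], [369.7, 264.8]]
```

View pics/w2d.png

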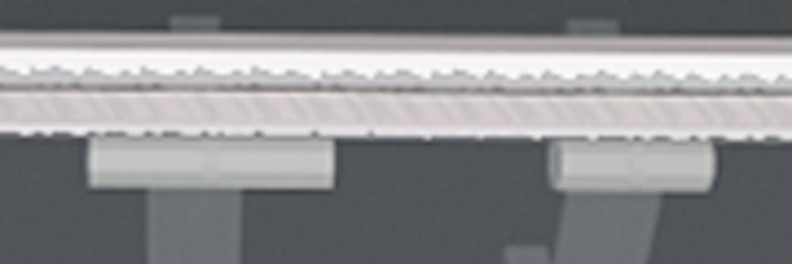

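View pics/w2c.png

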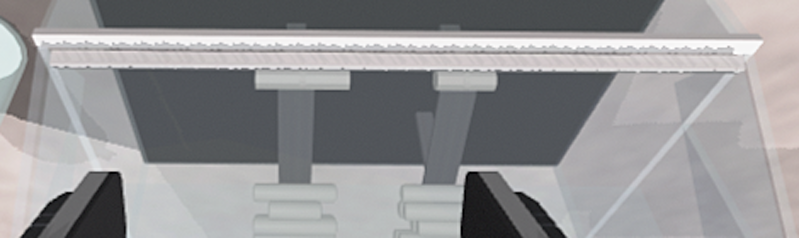

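```bash
cat > fg.py <<'E'
from h import *; import json
c=json.load(open("pics/w2.json"))
from bench import arm
s=arm.read_state(); q=R.from_quat(s["ee_rot"])
T=np.array(c[1]); print("cam in tool", (q.inv().as_matrix()@(T[:3,3]-s["position"])).round(1), (q.inv().as_matrix()@T[:3,:3]).round(4).tolist())
for b in (0,13,40):
  for x in(-11,11):
    print(b,x,proj(*c,[s["position"]+q.apply([x,y,-b]) for y in(-57,-42.7,42.7,57)]).round(0).tolist())
im=cv2.imread("pics/w2.png")[235:345,130:520]; cv2.imwrite("pics/w2f.png",cv2.resize(im,None,fx=2,fy=2,interpolation=cv2.INTER_CUBIC)+0)
E
python3 fg.py
```

```text
cam in tool [  70.5    1.8 -142.9] [[0.0021, 0.9587, 0.2845], [1.0, -0.0017, -0.0017], [-0.0012, 0.2845, -0.9587]]
0 -11 [[198.0, 272.0], [228.0, 272.0], [407.0, 272.0], [438.0, 272.0]]
0 11 [[193.0, 229.0], [224.0, 229.0], [411.0, 229.0], [442.0, 229.0]]
13 -11 [[187.0, 287.0], [220.0, 287.0], [415.0, 287.0], [447.0, 287.0]]
13 11 [[181.0, 241.0], [215.0, 241.0], [419.0, 241.0], [453.0, 241.0]]
40 -11 [[159.0, 328.0], [198.0, 328.0], [434.0, 329.0], [474.0, 329.0]]
40 11 [[150.0, 274.0], [192.0, 274.0], [441.0, 274.0], [482.0, 275.0]]
```

View pics/w2f.png

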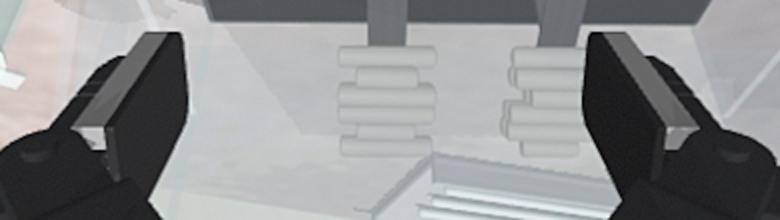

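Request:
step_arm:
  series:
    - [0.0125, 0.0215, 0.0125, 0, 0, 0]
    - [0.02, 0.025, 0.0, 0, 0, 0]
    - [0.032, 0.031, -0.021, 0, 0, 0]
    - [0.044, 0.037, -0.043, 0, 0, 0]
    - [0.056, 0.042, -0.065, 0, 0, 0]
    - [0.068, 0.048, -0.087, 0, 0, 0]
    - [0.08, 0.054, -0.109, 0, 0, 0]
    - [0.092, 0.06, -0.13, 0, 0, 0]
    - [0.104, 0.065, -0.151, 0, 0, 0]
    - [0.1155, 0.071, -0.1725, 0, 0, 0]
    - [0.1155, 0.071, -0.1725, 0, 0, 0]
  jaw: 0.65

```text
clock: 2.93
position: [610.3, 113.2, 82.5]
ee_rot: [-0.215, 0.938, 0.072, 0.261]
contact_force: [-0.4, -0.7, -0.5]
gripper_width: 70.8
```

```bash
python3 shot.py wrist:w3 side:s3; python3 - <<'E'
import cv2
im=cv2.imread("pics/s3.png")[190:365,180:310]; cv2.imwrite("pics/s3c.png",cv2.resize(im,None,fx=3.4,fy=3.4,interpolation=cv2.INTER_CUBIC))
E
```

```text
(no output)
```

View pics/w3.png

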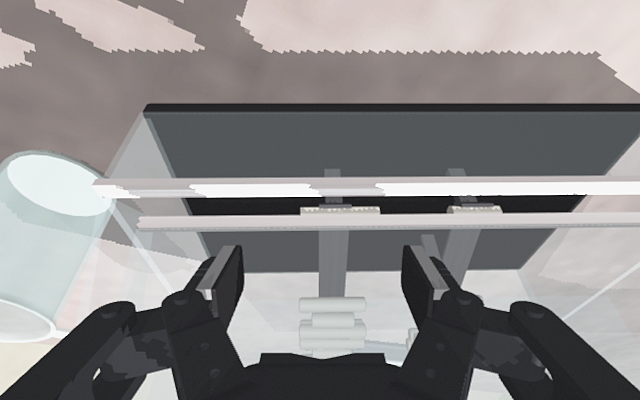

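View pics/s3c.png

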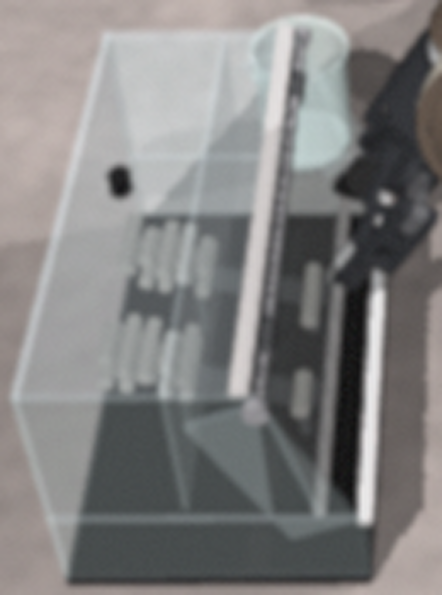

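```bash
python3 - <<'E'
from bench import arm
from scipy.spatial.transform import Rotation as R
import time
for i in range(2):
    s=arm.read_state(); print(s["clock"],s["position"],s["joints"].round(3),s["joint_vel"].round(3),s["joint_efforts"].round(1),s["contact_force"].round(1),R.from_quat(s["ee_rot"]).as_matrix().round(3).tolist())
E
```

```text
3.0333 [609.28683772 113.16890476  83.11448545] [ 0.414  0.377 -0.491 -0.265 -0.161 -1.284] [ 0.011 -0.017 -0.013  0.013  0.003 -0.008] [  0.6 -33.   14.4   2.9   1.3   0.1] [-1.6 -1.4 -0.4] [[-0.771, -0.442, 0.459], [-0.367, 0.897, 0.248], [-0.521, 0.023, -0.853]]
3.0333 [609.28683772 113.16890476  83.11448545] [ 0.414  0.377 -0.491 -0.265 -0.161 -1.284] [ 0.011 -0.017 -0.013  0.013  0.003 -0.008] [  0.6 -33.   14.4   2.9   1.3   0.1] [-1.6 -1.4 -0.4] [[-0.771, -0.442, 0.459], [-0.367, 0.897, 0.248], [-0.521, 0.023, -0.853]]
```

Request:
step_arm:
  series:
    - [0.004, 0.002, 0.01, -0.016, 0.033, 0]
    - [0.008, 0.004, 0.006, -0.031, 0.065, 0]
    - [0.008, 0.004, 0.004, -0.031, 0.065, 0]
    - [0.008, 0.004, 0.004, -0.031, 0.065, 0]

```text
clock: 3.37
position: [612.9, 116.0, 85.8]
ee_rot: [-0.219, 0.951, 0.061, 0.209]
contact_force: [-2.3, -0.6, 1.6]
gripper_width: 70.5
```

```bash
cat > st.py <<'E'
from bench import arm
from scipy.spatial.transform import Rotation as R
s=arm.read_state(); print(s["clock"],s["position"].round(1),s["joints"].round(3),s["contact_force"].round(1),s["gripper_width"],R.from_quat(s["ee_rot"]).as_matrix().round(3).tolist())
E
python3 shot.py wrist:w4; python3 st.py
```

```text
3.4167 [612.6 115.9  85.6] [ 0.427  0.388 -0.457 -0.121 -0.29  -1.438] [-1.6 -2.2  1. ] 70.35701891728515 [[-0.817, -0.441, 0.371], [-0.391, 0.897, 0.207], [-0.424, 0.024, -0.905]]
```

View pics/w4.png

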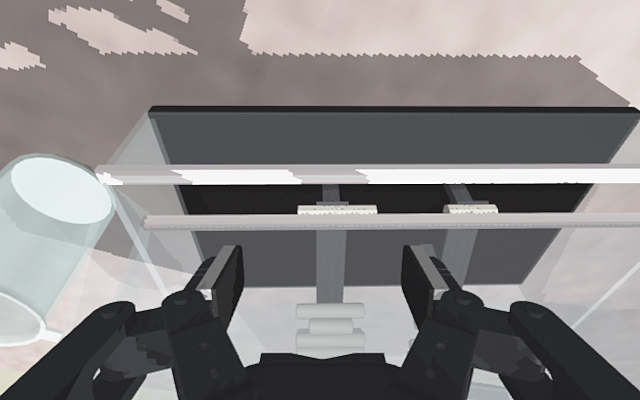

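```bash
python3 - <<'E'
from h import *; import json
im=cv2.imread("pics/w4.png")[190:240,280:400]; cv2.imwrite("pics/w4c.png",cv2.resize(im,None,fx=6,fy=6,interpolation=cv2.INTER_CUBIC))
c=json.load(open("pics/w4.json"))
yd=-149.7
for xd in (613,615,617,619,621):
  for z in (46,47):
    B=np.array([.903*xd-.429*yd,.429*xd+.903*yd,z])
    ang=np.arange(8)*np.pi/4+np.pi/8; r=5/np.cos(np.pi/8)
    P=[B+r*np.array([.903*np.cos(a),.429*np.cos(a),np.sin(a)]) for a in ang]
    v=proj(*c,P)[:,1]; print(xd,z,proj(*c,[B]).round(1),v.min().round(1),v.max().round(1))
E
```

```text
613 46 [[333.1 205.6]] 196.8 214.3
613 47 [[333.2 206.8]] 197.9 215.6
615 46 [[333.  208.1]] 199.3 216.7
615 47 [[333.1 209.3]] 200.5 218.0
617 46 [[332.9 210.5]] 201.9 219.2
617 47 [[332.9 211.7]] 203.0 220.4
619 46 [[332.7 212.9]] 204.4 221.5
619 47 [[332.8 214.1]] 205.5 222.8
621 46 [[332.6 215.3]] 206.8 223.9
621 47 [[332.7 216.5]] 208.0 225.2
```

View pics/w4c.png

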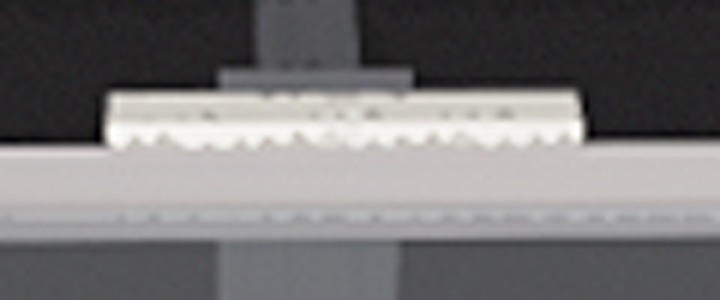

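Request:
step_arm:
  series:
    - [-0.004, 0.01, -0.009, -0.007, -0.003, -0.005]
    - [-0.0085, 0.0195, -0.0185, -0.014, -0.0065, -0.0095]
    - [-0.002, 0.023, -0.034, -0.014, -0.0065, -0.0095]
    - [0.005, 0.026, -0.049, -0.014, -0.0065, -0.0095]
    - [0.011, 0.029, -0.064, -0.014, -0.0065, -0.0095]
    - [0.011, 0.029, -0.064, -0.014, -0.0065, -0.0095]

```text
clock: 3.92
position: [617.3, 127.6, 58.1]
ee_rot: [-0.214, 0.953, 0.047, 0.21]
contact_force: [-1.0, -0.4, -1.2]
gripper_width: 70.6
```

```bash
python3 shot.py wrist:w5; python3 st.py
```

```text
3.9667 [617.1 127.5  58.4] [ 0.464  0.437 -0.538  0.059 -0.162 -1.649] [-1.3 -0.1 -1. ] 70.16078458915575 [[-0.82, -0.428, 0.38], [-0.388, 0.904, 0.18], [-0.421, -0.0, -0.907]]
```

View pics/w5.png

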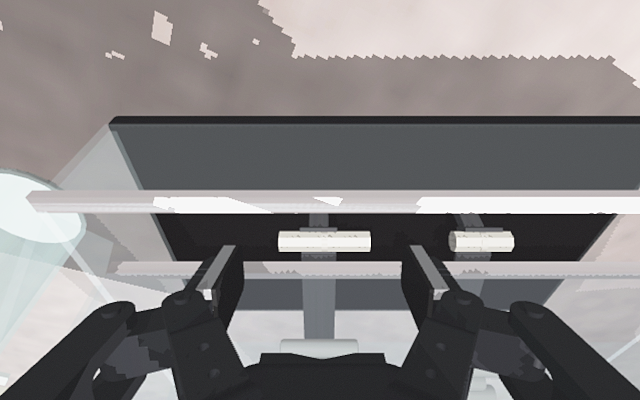

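```bash
python3 - <<'E'
from bench import arm
print([a for a in dir(arm) if not a.startswith('__')])
s=arm.read_state(); print(s["joints"].tolist(),s["position"].tolist(),s["ee_rot"].tolist())
E
cat > kin.py <<'E'
import numpy as np, itertools
from scipy.optimize import least_squares
from scipy.spatial.transform import Rotation as R
data=[([-.858436,.385553,.006627,-.000528,-1.193984,-.258578],[273.74,-561.22,230.22],[[-0.8988802,-.438190,.001922],[-.438193,.898880,-.000983+0*1],[0,0,-1]]),
([.414,.377,-.491,-.265,-.161,-1.284],[609.29,113.17,83.11],[[-0.771,-0.442,0.459],[-0.367,0.897,0.248],[-0.521,0.023,-0.853]]),
([.427,.388,-.457,-.121,-.29,-1.438],[612.6,115.9,85.6],[[-0.817,-0.441,0.371],[-0.391,0.897,0.207],[-0.424,0.024,-0.905]]),
([.464,.437,-.538,.059,-.162,-1.649],[617.1,127.5,58.4],[[-0.82,-0.428,0.38],[-0.388,0.904,0.18],[-0.421,0,-0.907]])]
def fk(q,p,sg):
    a1,h,d,L2,a3,L4,L6,off6,off3=p[:9]
    Rz=lambda t:R.from_euler('z',t); Ry=lambda t:R.from_euler('y',t); Rx=lambda t:R.from_euler('x',t)
    A=Rz(q[0]); P=A.apply([a1,d,h])
    A=A*Ry(q[1]); P=P+A.apply([0,0,L2])
    A=A*Ry(sg[0]*q[2]+off3); P=P+A.apply([L4,0,a3])
    A=A*Rx(sg[1]*q[3]); A=A*Ry(sg[2]*q[4]); P=P+A.apply([L6,0,0])
    A=A*Rx(sg[3]*q[5]+off6)
    M=A.as_matrix(); 
    return P,M  # tool z = M[:,0], tool y=M[:,1]
if __name__=="__main__":
  best=[]
  for sg in itertools.product([1,-1],repeat=4):
   for o6 in (0,np.pi/2,np.pi,-np.pi/2):
    def f(p):
        r=[]
        for q,x,M in data:
            P,A=fk(q,p,sg); M=np.array(M); r+=list((P-x)/1.)+list((A[:,0]-M[:,2])*500)+list((A[:,1]-M[:,1])*500)
        r+=list((np.array(p[:7])-[50,400,-160,400,0,400,250])*.003)
        return np.array(r)
    s=least_squares(f,[50,400,-160,400,0,400,250,o6,0.]); best.append((s.cost,sg,s.x.round(3).tolist(),f(s.x).reshape(-1)[:36].round(1).tolist()))
  best.sort(key=lambda t:t[0]); 
  for b in best[:3]: print(b)
E
python3 kin.py
```

```text
['IKError', 'get_image', 'hold_point_z', 'job_done', 'read_state']
[0.46432168483286457, 0.43731830124441234, -0.5379813283385226, 0.059304561457725447, -0.16173076930029362, -1.6492302854625018] [617.1131178613379, 127.49110589734889, 58.37216107070245] [-0.21421154931224082, 0.9527479831402633, 0.04709960184367526, 0.2101578460814087]
(np.float64(202.50687971911915), (-1, -1, -1, -1), [224.747, -29.465, -153.168, 230.781, 164.291, 248.874, 17.274, -1.571, -0.001], [4.8, 4.4, -2.2, -1.1, 1.0, 0.0, -0.1, -0.0, 0.5, 5.9, -9.3, 3.9, 0.5, 0.0, 0.2, 0.2, -0.0, -0.2, 3.6, -3.2, 6.2, 0.7, 0.2, 0.2, -0.1, 0.1, 0.0, -7.0, 6.4, -7.9, 0.7, 0.1, 0.1, 0.1, -0.1, -0.1])
(np.float64(202.50687971912495), (-1, -1, -1, -1), [224.747, -29.465, -153.168, 230.781, 164.291, 248.874, 17.274, 4.712, -0.001], [4.8, 4.4, -2.2, -1.1, 1.0, 0.0, -0.1, -0.0, 0.5, 5.9, -9.3, 3.9, 0.5, 0.0, 0.2, 0.2, -0.0, -0.2, 3.6, -3.2, 6.2, 0.7, 0.2, 0.2, -0.1, 0.1, 0.0, -7.0, 6.4, -7.9, 0.7, 0.1, 0.1, 0.1, -0.1, -0.1])
(np.float64(202.5068797193565), (-1, -1, -1, -1), [224.747, -29.464, -153.168, 230.78, 164.292, 248.874, 17.274, 4.712, -0.001], [4.8, 4.4, -2.2, -1.1, 1.0, 0.0, -0.1, -0.0, 0.5, 5.9, -9.3, 3.9, 0.5, 0.0, 0.2, 0.2, -0.0, -0.2, 3.6, -3.2, 6.2, 0.7, 0.2, 0.2, -0.1, 0.1, 0.0, -7.0, 6.4, -7.9, 0.7, 0.1, 0.1, 0.1, -0.1, -0.1])
```

```bash
cat > kin2.py <<'E'
from kin import *
data[3]=([0.46432,0.43732,-0.53798,0.0593,-0.16173,-1.64923],[617.113,127.491,58.372],data[3][2])
def fk2(q,p):
    a1,h,d,L2,b2,L4,a3,L6,c6,e4=p
    A=R.from_euler('z',q[0]); P=A.apply([a1,d,h])
    A=A*R.from_euler('y',q[1]); P=P+A.apply([b2,0,L2])
    A=A*R.from_euler('y',-q[2]); P=P+A.apply([L4,0,a3])
    A=A*R.from_euler('x',-q[3]); P=P+A.apply([0,e4,0]); A=A*R.from_euler('y',-q[4]); P=P+A.apply([L6,0,c6])
    A=A*R.from_euler('x',-q[5]-np.pi/2)
    return P,A.as_matrix()
x0=np.array([30,350,-100,400,0,380,0,300,0,0.])
sig=np.array([100,150,100,100,60,100,60,100,100,100.])
def f(p):
    r=[]
    for q,x,M in data: r+=list((fk2(q,p)[0]-x)/.7)
    return np.array(r+list((p-x0)/sig))
s=least_squares(f,x0); p=s.x
if __name__=="__main__": print(p.round(1),f(p)[:12].round(2))
E
python3 kin2.py
```

```text
[   4.9  169.6   -2.1  540.7   13.9  412.8    5.1  287.2   -2.3 -157.6] [ 0.1   0.12 -0.03  0.29  0.06 -0.54  0.05 -0.21  0.54 -0.24  0.    0.04]
```

```bash
cat > ik.py <<'E'
from kin2 import *
lo=np.array([-3.14,-1.21,-1.07,-3.16,-2.99,-3.1]);hi=np.array([3.14,2.06,1.41,2.05,-.16,3.1])
def toolR(tilt,yaw=.442):
    # R columns tool x,y,z
    z=np.array([np.sin(tilt)*np.cos(yaw),np.sin(tilt)*np.sin(yaw),-np.cos(tilt)]); y=np.array([-np.sin(yaw),np.cos(yaw),0]); return np.c_[np.cross(y,z),y,z]
def ik(P,M,q0):
    def g(q):
        x,A=fk2(q,p); return np.r_[(x-P),(A[:,0]-M[:,2])*300,(A[:,1]-M[:,1])*300]
    s=least_squares(g,np.clip(q0,lo+.001,hi-.001),bounds=(lo,hi)); return s.x,np.abs(s.fun).max()
if __name__=="__main__":
  B=np.array([622.6,130.1,46.5])
  seeds=[[.46,.44,-.54,.06,-.3,-1.65],[.1,.5,-.6,-3.0,-.3,1.5],[-.2,.5,-.6,-2.8,-.3,1.],[.4,.5,-.5,1.5,-.3,-3],[.4,.5,-.5,-1.5,-.3,0]]
  for t in (15,18,20,22,25,28,32,36,40,44):
    for adv in(-110,-35,9,):
      M=toolR(np.radians(t)); out=[]
      for s in seeds:
        q,e=ik(B+adv*M[:,2],M,s)
        if e<1 and not any(np.abs(q-o).max()<.05 for o in out): out.append(q)
      print(t,adv,[o.round(2).tolist() for o in out])
E
python3 ik.py
```

```text
15 -110 [[0.46, 0.31, -0.35, 0.01, -0.65, -1.6]]
15 -35 [[0.46, 0.44, -0.38, 0.01, -0.49, -1.6]]
15 9 [[0.46, 0.51, -0.38, 0.01, -0.41, -1.6]]
18 -110 [[0.46, 0.29, -0.41, 0.01, -0.56, -1.6]]
18 -35 [[0.46, 0.42, -0.43, 0.02, -0.41, -1.61]]
18 9 [[0.46, 0.5, -0.43, 0.02, -0.33, -1.61]]
20 -110 [[0.46, 0.28, -0.44, 0.02, -0.5, -1.61]]
20 -35 [[0.46, 0.41, -0.46, 0.02, -0.35, -1.61]]
20 9 [[0.46, 0.5, -0.45, 0.03, -0.27, -1.62]]
22 -110 [[0.47, 0.26, -0.48, 0.02, -0.45, -1.61]]
22 -35 [[0.46, 0.4, -0.49, 0.03, -0.29, -1.62]]
22 9 [[0.46, 0.49, -0.48, 0.04, -0.21, -1.63]]
25 -110 [[0.47, 0.24, -0.54, 0.03, -0.35, -1.62]]
25 -35 [[0.46, 0.39, -0.54, 0.05, -0.2, -1.64]]
25 9 []
28 -110 [[0.47, 0.23, -0.6, 0.05, -0.26, -1.64]]
28 -35 []
28 9 []
32 -110 []
32 -35 []
32 9 []
36 -110 []
36 -35 []
36 9 []
40 -110 []
40 -35 []
40 9 []
44 -110 []
44 -35 [[0.21, 0.38, -0.38, -1.23, -0.17, -0.17]]
44 9 [[0.17, 0.47, -0.31, -1.38, -0.19, 0.01]]
```

```bash
python3 - <<'E'
from h import *; import json
c=json.load(open("pics/w5.json"))
for yd in(-149.7,):
 for xd in (615,617,619):
  for z in (45,46.5,48):
    B=np.array([.903*xd-.429*yd,.429*xd+.903*yd,z])
    ang=np.arange(8)*np.pi/4+np.pi/8; r=5/np.cos(np.pi/8)
    P=[B+r*np.array([.903*np.cos(a),.429*np.cos(a),np.sin(a)]) for a in ang]
    v=proj(*c,P)[:,1]; print(xd,z,proj(*c,[B]).round(1),v.min().round(1),v.max().round(1))
im=cv2.imread("pics/w5.png")[215:315,190:450]; cv2.imwrite("pics/w5c.png",cv2.resize(im,None,fx=3,fy=3,interpolation=cv2.INTER_CUBIC))
E
```

```text
615 45 [[319.9 232.7]] 222.6 243.1
615 46.5 [[319.9 235. ]] 224.8 245.4
615 48 [[319.9 237.3]] 227.0 247.8
617 45 [[320.  235.4]] 225.3 245.7
617 46.5 [[320.  237.6]] 227.5 248.0
617 48 [[319.9 239.9]] 229.7 250.4
619 45 [[320. 238.]] 228.0 248.2
619 46.5 [[320.  240.2]] 230.1 250.6
619 48 [[320.  242.5]] 232.3 253.0
```

View pics/w5c.png

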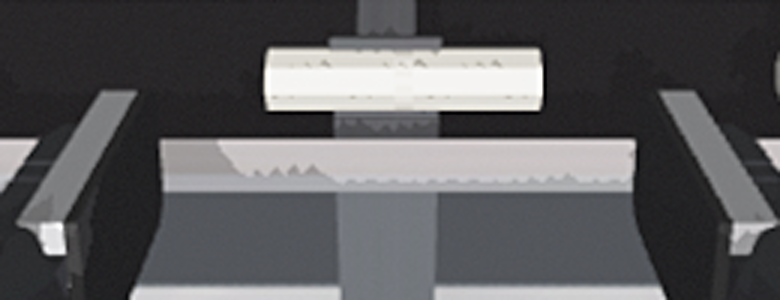

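Request:
step_arm:
  series:
    - [0.002, 0.001, 0.0, -0.0057, 0.012, 0]
    - [0.006, 0.003, -0.012, -0.0114, 0.024, 0]
    - [0.011, 0.005, -0.024, -0.0114, 0.024, 0]
    - [0.016, 0.008, -0.036, -0.0114, 0.024, 0]
    - [0.021, 0.01, -0.048, -0.0114, 0.024, 0]
    - [0.021, 0.01, -0.048, -0.0114, 0.024, 0]

```text
clock: 4.47
position: [625.0, 131.4, 38.8]
ee_rot: [-0.215, 0.957, 0.043, 0.19]
contact_force: [-0.6, -0.8, 0.2]
gripper_width: 70.4
```

```bash
python3 shot.py wrist:w6; python3 st.py; python3 - <<'E'
import cv2
im=cv2.imread("pics/w6.png")[200:350,190:450]; cv2.imwrite("pics/w6c.png",cv2.resize(im,None,fx=3,fy=3,interpolation=cv2.INTER_CUBIC))
E
```

```text
4.5167 [624.7 131.3  38.9] [ 0.464  0.484 -0.495  0.044 -0.2   -1.633] [-1.  -0.5 -2. ] 71.00037673493627 [[-0.835, -0.428, 0.345], [-0.396, 0.904, 0.163], [-0.382, -0.0, -0.924]]
```

View pics/w6c.png

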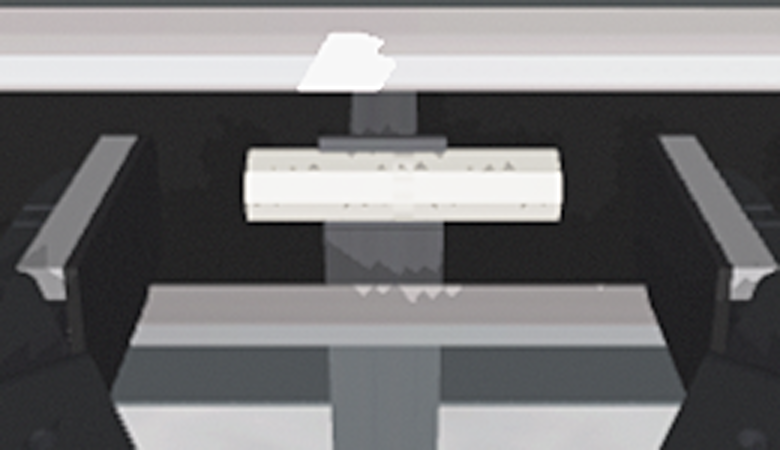

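Request:
step_arm:
  series:
    - [0, 0, 0, 0, 0, 0]
    - [0, 0, 0, 0, 0, 0]
    - [0, 0, 0, 0, 0, 0]
    - [0, 0, 0, 0, 0, 0]
    - [0, 0, 0, 0, 0, 0]
    - [0, 0, 0, 0, 0, 0]
    - [0, 0, 0, 0, 0, 0]
    - [0, 0, 0, 0, 0, 0]
  jaw: -1

```text
clock: 5.18
position: [625.5, 131.7, 40.8]
ee_rot: [-0.215, 0.957, 0.043, 0.191]
contact_force: [-4.2, -2.1, 5.7]
gripper_width: 43.0
```

```bash
python3 shot.py wrist:w7; python3 st.py; python3 - <<'E'
import cv2
im=cv2.imread("pics/w7.png")[200:350,190:450]; cv2.imwrite("pics/w7c.png",cv2.resize(im,None,fx=3,fy=3,interpolation=cv2.INTER_CUBIC))
E
```

```text
5.2333 [625.5 131.7  40.8] [ 0.464  0.482 -0.494  0.044 -0.2   -1.634] [-4.5 -2.2  6.3] 42.54978038820827 [[-0.834, -0.428, 0.347], [-0.396, 0.904, 0.164], [-0.384, -0.001, -0.923]]
```

View pics/w7c.png

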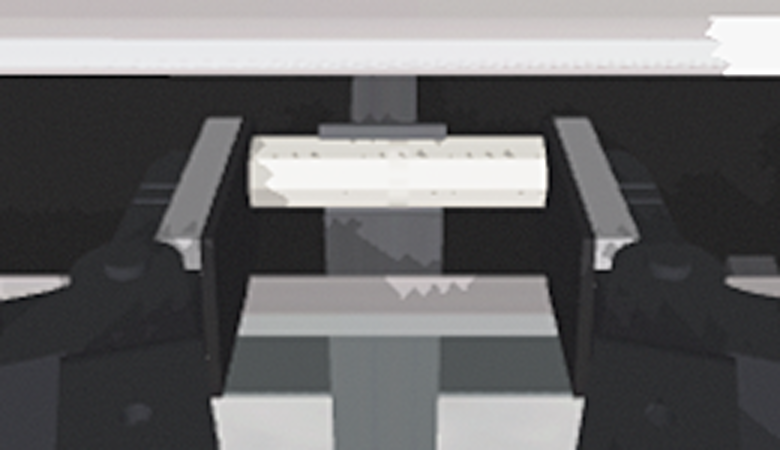

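Request:
step_arm:
  series:
    - [0, 0, 0.008, 0, 0, 0]
    - [0, 0, 0.016, 0, 0, 0]
    - [0, 0, 0.024, 0, 0, 0]
    - [0, 0, 0.03, 0, 0, 0]
    - [0, 0, 0.03, 0, 0, 0]

```text
clock: 5.65
position: [626.4, 132.3, 53.3]
ee_rot: [-0.216, 0.956, 0.043, 0.192]
contact_force: [-1.8, 0.3, -0.7]
gripper_width: 42.6
```

```bash
python3 shot.py wrist:w8; python3 st.py; python3 - <<'E'
import cv2
im=cv2.imread("pics/w8.png")[200:350,190:450]; cv2.imwrite("pics/w8c.png",cv2.resize(im,None,fx=3,fy=3,interpolation=cv2.INTER_CUBIC))
E
```

```text
5.7 [626.4 132.3  53.2] [ 0.464  0.463 -0.482  0.039 -0.23  -1.628] [-1.3  0.2  0.6] 42.725378839775736 [[-0.833, -0.429, 0.349], [-0.396, 0.903, 0.165], [-0.386, -0.001, -0.922]]
```

View pics/w8c.png

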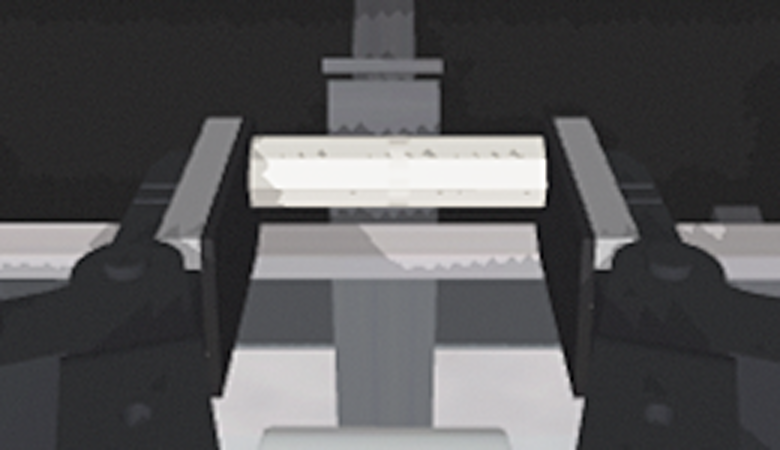

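Request:
step_arm:
  series:
    - [-0.012, -0.006, 0.025, 0, 0, 0]
    - [-0.025, -0.012, 0.05, 0, 0, 0]
    - [-0.037, -0.018, 0.075, 0, 0, 0]
    - [-0.05, -0.024, 0.1, 0, 0, 0]
    - [-0.062, -0.03, 0.125, 0, 0, 0]
    - [-0.075, -0.036, 0.15, 0, 0, 0]
    - [-0.087, -0.042, 0.175, 0, 0, 0]
    - [-0.1, -0.048, 0.2, 0, 0, 0]
    - [-0.112, -0.053, 0.225, 0, 0, 0]
    - [-0.124, -0.059, 0.25, 0, 0, 0]
    - [-0.15, -0.072, 0.28, 0, 0, 0]
    - [-0.15, -0.072, 0.28, 0, 0, 0]

```text
clock: 6.7
position: [565.5, 102.9, 167.5]
ee_rot: [-0.215, 0.956, 0.043, 0.193]
contact_force: [0.4, -0.4, -0.0]
gripper_width: 42.9
```

```bash
python3 shot.py wrist:w9 side:s9; python3 st.py
```

```text
6.8 [565.9 103.2 165.4] [ 0.467  0.206 -0.508  0.022 -0.461 -1.613] [-0.   0.3 -0.8] 43.133339435181846 [[-0.833, -0.429, 0.349], [-0.396, 0.903, 0.165], [-0.386, -0.001, -0.922]]
```

View pics/w9.png

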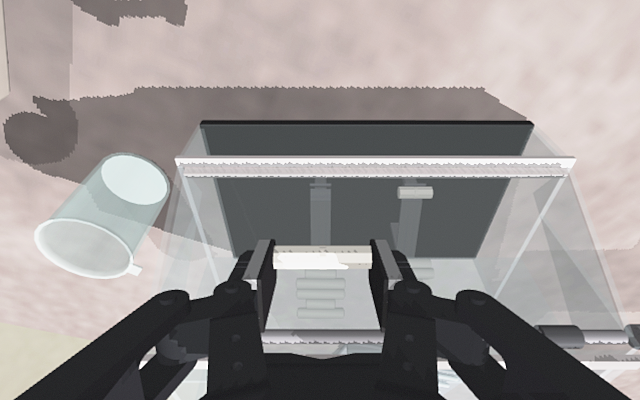

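View pics/s9.png

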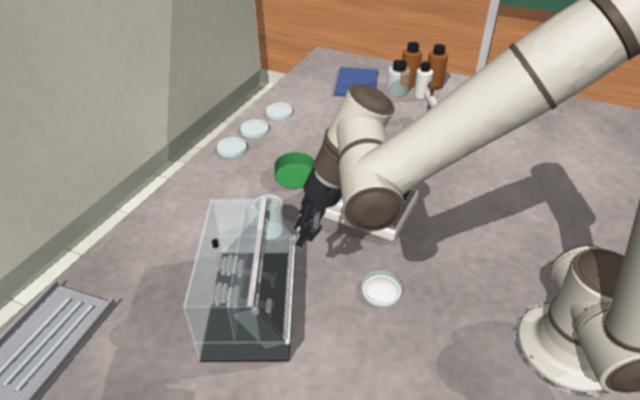

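Request:
step_arm:
  series:
    - [0.0, -0.06, 0.06, -0.025, 0.055, 0]
    - [0.005, -0.14, 0.1, -0.05, 0.11, 0]
    - [0.01, -0.23, 0.14, -0.08, 0.17, 0]
    - [0.015, -0.32, 0.16, -0.1075, 0.2267, 0]
    - [0.02, -0.41, 0.16, -0.1075, 0.2267, 0]
    - [0.025, -0.5, 0.16, -0.1075, 0.2267, 0]
    - [0.03, -0.59, 0.16, -0.1075, 0.2267, 0]
    - [0.035, -0.68, 0.16, -0.1075, 0.2267, 0]
    - [0.045, -0.76, 0.16, -0.1075, 0.2267, 0]
    - [0.0525, -0.8125, 0.16, -0.1075, 0.2267, 0]
    - [0.0525, -0.8125, 0.16, -0.1075, 0.2267, 0]
    - [0.0525, -0.8125, 0.16, -0.1075, 0.2267, 0]

```text
clock: 7.8
position: [586.7, -223.0, 226.7]
ee_rot: [-0.219, 0.976, 0.0, -0.001]
contact_force: [0.5, -0.8, -0.3]
gripper_width: 43.1
```

```bash
python3 shot.py wrist:w10; python3 st.py
```

```text
7.85 [ 586.7 -222.   227.1] [-0.104  0.392  0.009 -0.    -1.189 -1.024] [ 0.3 -0.2 -0.6] 42.68951725005677 [[-0.904, -0.428, -0.001], [-0.428, 0.904, 0.0], [0.001, 0.001, -1.0]]
```

View pics/w10.png

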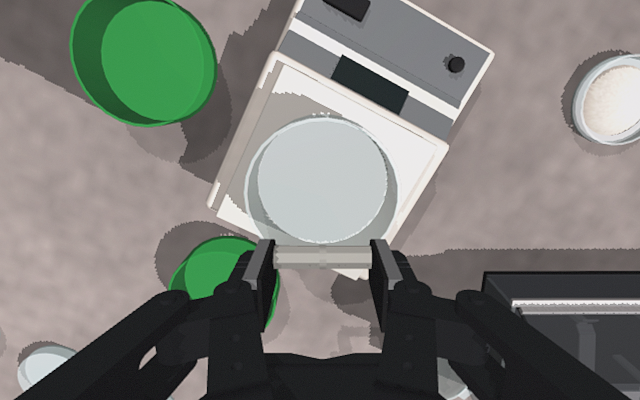

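```bash
python3 - <<'E'
from h import *; import json
c=json.load(open("pics/w10.json"))
P=ray_z(*c,(323,181),84); print("floor",P)
for q in ((323-65,181),(323+65,181),(323,120),(323,243)): print(ray_z(*c,q,84))
st=[539.35,-219.16,-.0422]
def dr(im,st,s,ox,oy):
    def pl(pts,col,cl=True):
        u=((proj(*c,pts)-[ox,oy])*s).astype(np.int32); cv2.polylines(im,[u],cl,col,1)
    t=np.linspace(0,2*np.pi,60)
    pl(w(st,[[-26,-74,80],[122,-74,80],[122,74,80],[-26,74,80]]),(0,0,255))
    pl(w(st,[[-105,-72,45.5],[-87,-72,45.5],[-87,-32,45.5],[-105,-32,45.5]]),(0,0,255))
    pl(w(st,np.c_[-96+7*np.cos(t),62+7*np.sin(t),0*t+44]),(0,0,255))
    pl(np.c_[P[0]+57*np.cos(t),P[1]+57*np.sin(t),0*t+84],(0,255,0))
    pl(np.c_[P[0]+60*np.cos(t),P[1]+60*np.sin(t),0*t+125],(255,0,0))
im=cv2.imread("pics/w10.png")[0:290,190:510]; im=cv2.resize(im,None,fx=2,fy=2,interpolation=cv2.INTER_CUBIC)
cv2.imwrite("pics/w10c.png",im.copy()); dr(im,st,2,190,0); cv2.imwrite("pics/w10o.png",im)
print(w(st,[[48,0,80]]))
E
```

```text
floor [ 588.40171929 -219.85219536   84.        ]
[ 612.80259771 -271.59740854   84.        ]
[ 563.98536268 -168.07415868   84.        ]
[ 540.81957679 -242.35740667   84.        ]
[ 642.26516212 -194.37607976   84.        ]
[[ 587.30726618 -221.18499884   80.        ]]
```

View pics/w10o.png

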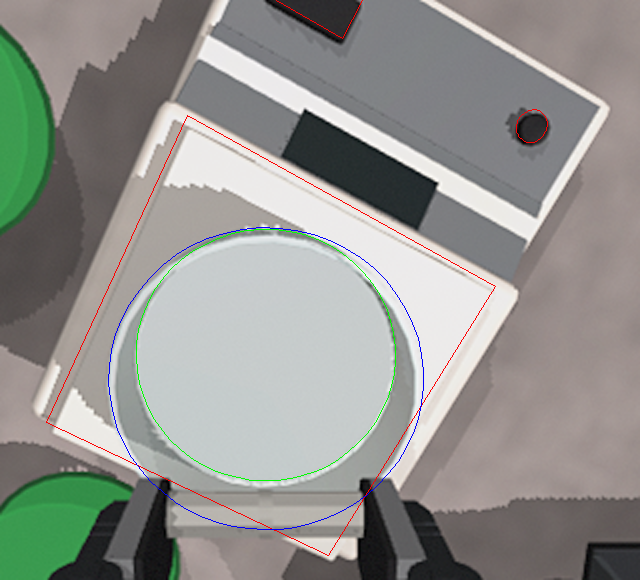

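View pics/w10c.png

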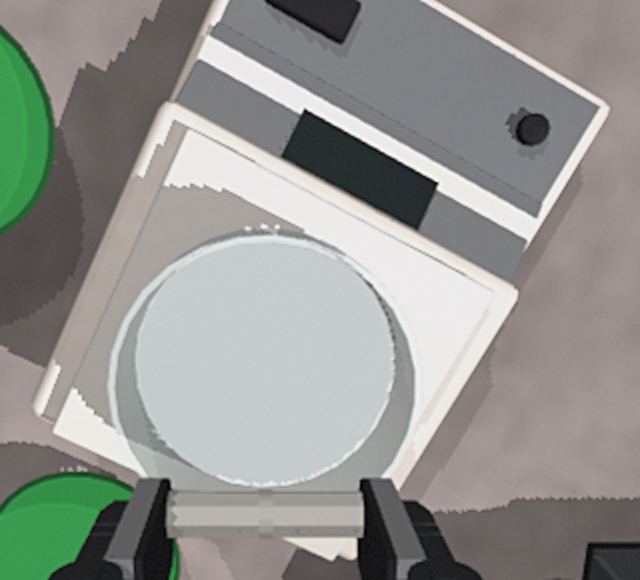

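Request:
step_arm:
  series:
    - [0.0065, 0.0, -0.05, 0, 0, 0]
    - [0.0065, 0.0, -0.11, 0, 0, 0]
    - [0.0065, 0.0, -0.17, 0, 0, 0]
    - [0.0065, 0.0, -0.22, 0, 0, 0]
    - [0.0065, 0.0, -0.26, 0, 0, 0]
    - [0.0065, 0.0, -0.29, 0, 0, 0]
    - [0.0065, 0.0, -0.3175, 0, 0, 0]
    - [0.0065, 0.0, -0.3175, 0, 0, 0]
    - [0.0065, 0.0, -0.3175, 0, 0, 0]

```text
clock: 8.6
position: [589.4, -221.1, 101.2]
ee_rot: [-0.22, 0.975, -0.0, -0.0]
contact_force: [0.2, 0.9, -0.3]
gripper_width: 42.9
```

```bash
python3 shot.py wrist:w11 scene:c11; python3 st.py; python3 - <<'E'
import cv2
im=cv2.imread("pics/c11.png")[140:260,185:345]; cv2.imwrite("pics/c11c.png",cv2.resize(im,None,fx=5,fy=5,interpolation=cv2.INTER_CUBIC))
E
```

```text
8.7 [ 590.2 -221.6  102.6] [-1.030e-01  5.040e-01 -1.450e-01  1.000e-03 -9.190e-01 -1.024e+00] [-0.1  0.6 -0. ] 42.483210684777 [[-0.903, -0.43, 0.003], [-0.43, 0.903, -0.001], [-0.002, -0.002, -1.0]]
```

View pics/w11.png

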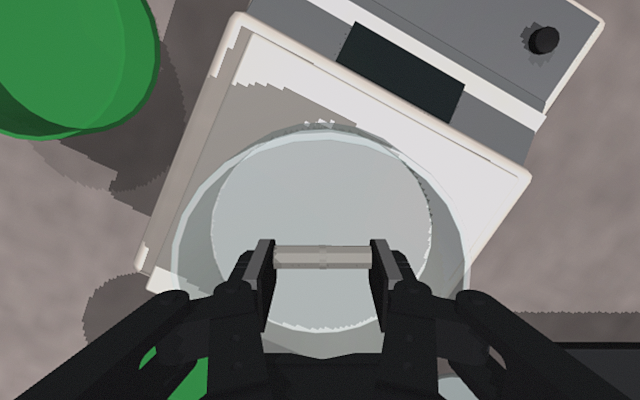

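View pics/c11c.png

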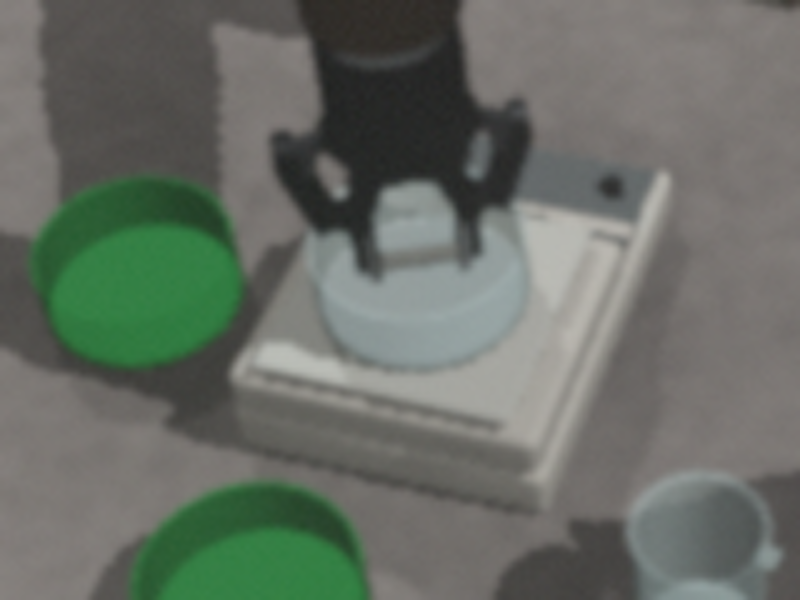

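```bash
python3 - <<'E'
from h import *; import json
c=json.load(open("pics/w11.json"))
print("bar",[ray_z(*c,(322.5,257),z).round(1).tolist() for z in(105,107,109)])
P=ray_z(*c,(321.5,229),84);print("floor",P)
im=cv2.imread("pics/w11.png")[80:370,150:490]; im=cv2.resize(im,None,fx=2,fy=2,interpolation=cv2.INTER_CUBIC)
t=np.linspace(0,2*np.pi,90)
for C,col in ((P,(0,255,0)),(np.array([589,-222,84]),(0,0,255))):
  for r,z in((57,84),(60,125)):
    u=((proj(*c,np.c_[C[0]+r*np.cos(t),C[1]+r*np.sin(t),0*t+z])-[150,80])*2).astype(np.int32); cv2.polylines(im,[u],True,col,1)
cv2.imwrite("pics/w11o.png",im)
E
```

```text
bar [[590.0, -219.5, 105.0], [589.0, -219.9, 107.0], [588.1, -220.4, 109.0]]
floor [ 585.51513247 -222.14511903   84.        ]
```

View pics/w11o.png

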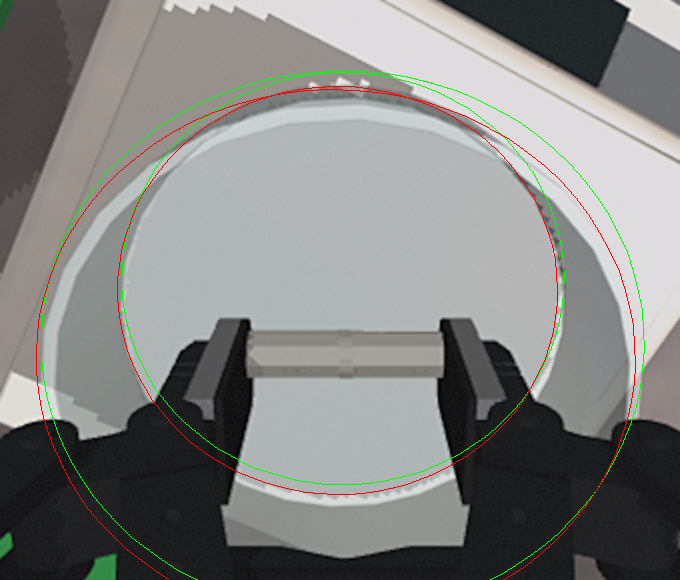

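Request:
step_arm:
  series:
    - [0.002, 0, -0.01, 0, 0, 0]
    - [0.002, 0, -0.02, 0, 0, 0]
    - [0.002, 0, -0.028, 0, 0, 0]
    - [0.002, 0, -0.034, 0, 0, 0]
    - [0.002, 0, -0.034, 0, 0, 0]

```text
clock: 9.12
position: [589.7, -221.9, 87.1]
ee_rot: [-0.22, 0.976, 0.0, -0.0]
contact_force: [0.1, 0.8, 0.1]
gripper_width: 42.8
```

Request:
step_arm:
  series:
    - [0, 0, -0.0025, 0, 0, 0]
    - [0, 0, -0.0025, 0, 0, 0]

```text
clock: 9.28
position: [590.1, -222.0, 86.7]
ee_rot: [-0.22, 0.976, -0.0, 0.0]
contact_force: [-0.3, -0.1, -0.1]
gripper_width: 42.4
```

Request:
step_arm:
  series:
    - [0, 0, -0.0025, 0, 0, 0]
    - [0, 0, -0.0025, 0, 0, 0]

```text
clock: 9.45
position: [590.1, -221.9, 85.8]
ee_rot: [-0.22, 0.976, -0.0, 0.0]
contact_force: [0.1, 0.9, 0.1]
gripper_width: 42.7
```

Request:
step_arm:
  series:
    - [0, 0, -0.0025, 0, 0, 0]
    - [0, 0, -0.0025, 0, 0, 0]

```text
clock: 9.62
position: [590.1, -221.9, 84.8]
ee_rot: [-0.22, 0.976, -0.0, 0.0]
contact_force: [-0.1, 0.1, 0.0]
gripper_width: 42.7
```

Request:
step_arm:
  series:
    - [0, 0, -0.002, 0, 0, 0]
    - [0, 0, -0.002, 0, 0, 0]

```text
clock: 9.78
position: [590.1, -221.9, 84.0]
ee_rot: [-0.22, 0.976, -0.0, 0.0]
contact_force: [-0.1, -0.2, -0.2]
gripper_width: 42.8
```

Request:
step_arm:
  series:
    - [0, 0, -0.002, 0, 0, 0]
    - [0, 0, -0.002, 0, 0, 0]

```text
clock: 9.95
position: [590.2, -221.9, 83.2]
ee_rot: [-0.22, 0.976, -0.0, 0.0]
contact_force: [-0.2, -0.1, -0.4]
gripper_width: 42.8
```

Request:
step_arm:
  series:
    - [0, 0, -0.002, 0, 0, 0]
    - [0, 0, -0.002, 0, 0, 0]

```text
clock: 10.12
position: [590.2, -221.9, 83.0]
ee_rot: [-0.22, 0.976, -0.0, 0.0]
contact_force: [-0.6, 1.2, 3.5]
gripper_width: 42.8
```

Request:
step_arm:
  series:
    - [0, 0, -0.002, 0, 0, 0]
    - [0, 0, -0.002, 0, 0, 0]

```text
clock: 10.28
position: [590.3, -221.9, 83.0]
ee_rot: [-0.22, 0.975, -0.0, 0.0]
contact_force: [-2.3, 1.1, 6.1]
gripper_width: 42.8
```

Request:
step_arm:
  series:
    - [0, 0, 0.002, 0, 0, 0]
    - [0, 0, 0.002, 0, 0, 0]

```text
clock: 10.45
position: [590.3, -222.0, 83.0]
ee_rot: [-0.22, 0.976, -0.0, 0.001]
contact_force: [-1.1, 1.0, 4.5]
gripper_width: 42.7
```

Request:
step_arm:
  series:
    - [0, 0, 0, 0, 0, 0]
    - [0, 0, 0, 0, 0, 0]
    - [0, 0, 0, 0, 0, 0]
    - [0, 0, 0, 0, 0, 0]
    - [0, 0, 0, 0, 0, 0]
  jaw: 0.45

```text
clock: 10.87
position: [590.1, -221.9, 82.1]
ee_rot: [-0.22, 0.976, -0.0, 0.0]
contact_force: [1.3, 0.1, -0.1]
gripper_width: 62.2
```

```bash
python3 shot.py wrist:w12; python3 st.py
```

```text
10.9167 [ 590.1 -221.9   82.2] [-0.103  0.528 -0.163  0.    -0.88  -1.024] [-0.7 -0.8 -0.2] 62.04252764933534 [[-0.903, -0.429, 0.0], [-0.429, 0.903, -0.0], [-0.0, -0.0, -1.0]]
```

View pics/w12.png

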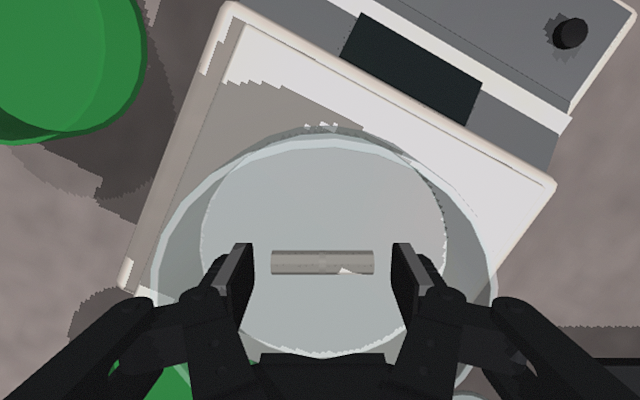

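Request:
step_arm:
  series:
    - [0, 0, 0.03, 0, 0, 0]
    - [0, 0, 0.09, 0, 0, 0]
    - [0, 0, 0.18, 0, 0, 0]
    - [0, 0, 0.27, 0, 0, 0]
    - [0, 0, 0.3, 0, 0, 0]
    - [0, 0, 0.3, 0, 0, 0]

```text
clock: 11.42
position: [592.6, -222.6, 208.9]
ee_rot: [-0.22, 0.975, -0.003, 0.005]
contact_force: [-0.4, 0.2, -0.8]
gripper_width: 62.1
```

```bash
python3 shot.py wrist:w13; python3 st.py
```

```text
11.4667 [ 591.2 -222.1  205.9] [-0.103  0.41  -0.018  0.    -1.136 -1.024] [-0.3  0.   0. ] 61.59161808890502 [[-0.903, -0.429, 0.007], [-0.429, 0.903, -0.001], [-0.005, -0.004, -1.0]]
```

View pics/w13.png

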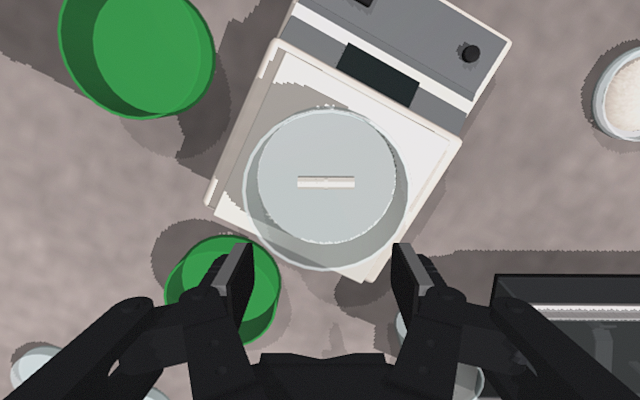

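Request:
step_arm:
  series:
    - [-0.05, -0.02, 0, 0, 0, -0.07]
    - [-0.13, -0.04, 0, 0, 0, -0.14]
    - [-0.21, -0.07, 0, 0, 0, -0.21]
    - [-0.29, -0.09, 0, 0, 0, -0.28]
    - [-0.36, -0.11, 0, 0, 0, -0.31]
    - [-0.375, -0.117, -0.03, 0, 0, -0.31]
    - [-0.375, -0.117, -0.1, 0, 0, -0.31]
    - [-0.375, -0.117, -0.18, 0, 0, -0.31]
    - [-0.375, -0.117, -0.25, 0, 0, -0.31]
    - [-0.375, -0.117, -0.28, 0, 0, -0.31]
    - [-0.375, -0.117, -0.28, 0, 0, -0.31]
    - [-0.375, -0.117, -0.28, 0, 0, -0.31]
  jaw: -1

```text
clock: 12.47
position: [439.4, -268.6, 89.6]
ee_rot: [0.022, 1.0, -0.0, -0.001]
contact_force: [0.6, -0.7, 0.3]
gripper_width: -0.1
```

```bash
python3 shot.py wrist:w14 side:s14; python3 st.py; python3 - <<'E'
import cv2
im=cv2.imread("pics/s14.png")[130:250,270:430]; cv2.imwrite("pics/s14c.png",cv2.resize(im,None,fx=5,fy=5,interpolation=cv2.INTER_CUBIC))
E
```

```text
12.5667 [ 440.8 -268.9   91.3] [-2.330e-01  3.530e-01 -4.440e-01  1.000e-03 -7.720e-01 -1.382e+00] [-0.   1.4  0.1] -0.18902515826544758 [[-0.999, 0.043, 0.002], [0.043, 0.999, -0.001], [-0.002, -0.001, -1.0]]
```

View pics/w14.png

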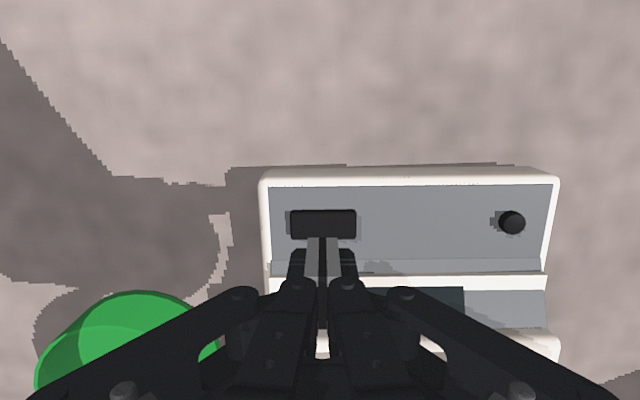

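View pics/s14c.png

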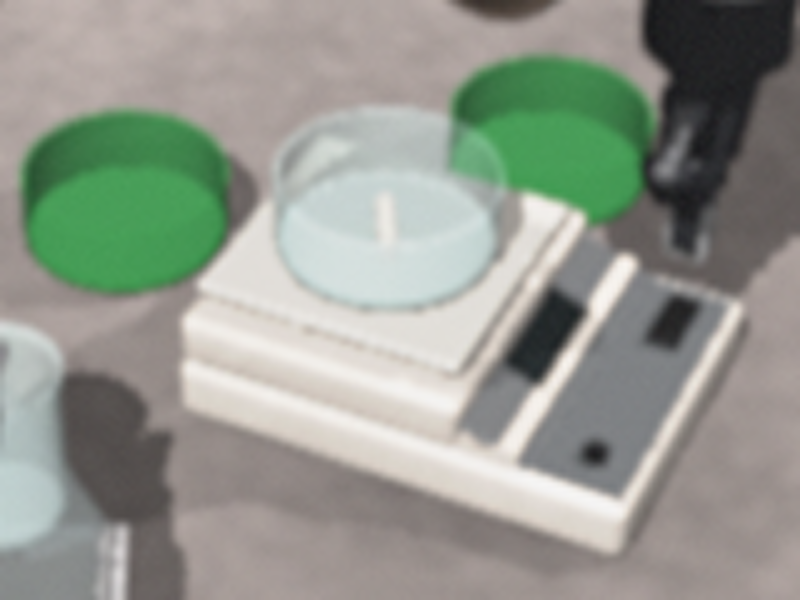

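```bash
python3 - <<'E'
from h import *; import json
c=json.load(open("pics/w14.json"))
print(ray_z(*c,(323,224),45.5), ray_z(*c,(323,209.5),45.5),ray_z(*c,(323,238),45.5),proj(*c,[[440.8,-268.9,45.5]]))
E
```

```text
[ 442.76616231 -266.67005854   45.5       ] [ 433.55682727 -266.27769519   45.5       ] [ 451.88991568 -267.05877568   45.5       ] [[319.14186566 221.09320003]]
```

Request:
step_arm:
  series:
    - [0.002, 0, -0.04, 0, 0, 0]
    - [0.002, 0, -0.08, 0, 0, 0]
    - [0.002, 0, -0.105, 0, 0, 0]
    - [0.002, 0, -0.105, 0, 0, 0]
    - [0.002, 0, -0.105, 0, 0, 0]

```text
clock: 12.98
position: [441.3, -268.9, 48.9]
ee_rot: [0.022, 1.0, -0.0, 0.0]
contact_force: [-0.7, 0.3, 0.5]
gripper_width: 0.1
```

Request:
step_arm:
  series:
    - [0, 0, -0.004, 0, 0, 0]
    - [0, 0, -0.008, 0, 0, 0]
    - [0, 0, -0.012, 0, 0, 0]
    - [0, 0, -0.012, 0, 0, 0]

```text
clock: 13.32
position: [441.7, -268.9, 44.3]
ee_rot: [0.022, 1.0, -0.001, 0.001]
contact_force: [1.4, 0.7, 3.0]
gripper_width: -0.1
```

Request:
step_arm:
  series:
    - [0, 0, -0.004, 0, 0, 0]
    - [0, 0, -0.008, 0, 0, 0]
    - [0, 0, -0.01, 0, 0, 0]
    - [0, 0, -0.01, 0, 0, 0]

```text
clock: 13.65
position: [441.7, -268.9, 41.4]
ee_rot: [0.021, 1.0, -0.001, 0.001]
contact_force: [-1.7, 2.7, 12.3]
gripper_width: 0.0
```

Request:
step_arm:
  series:
    - [0, 0, -0.0025, 0, 0, 0]
    - [0, 0, -0.005, 0, 0, 0]
    - [0, 0, -0.005, 0, 0, 0]

```text
clock: 13.9
position: [441.8, -269.0, 41.2]
ee_rot: [0.021, 1.0, -0.001, 0.001]
contact_force: [-4.7, 4.5, 24.6]
gripper_width: 0.0
```

The key hit its hard stop: z is 41.2 and the force is 24.6 N against a 4.2 N spring. Releasing it and retreating.

Request:
step_arm:
  series:
    - [0, 0, 0.015, 0, 0, 0]
    - [0, 0, 0.04, 0, 0, 0]
    - [0, 0, 0.1, 0, 0, 0]
    - [0, 0, 0.2, 0, 0, 0]
    - [-0.03, -0.05, 0.3, 0, 0, 0]
    - [-0.1, -0.15, 0.4, 0, 0, 0]
    - [-0.15, -0.23, 0.45, 0, 0, 0]
    - [-0.15, -0.25, 0.45, 0, 0, 0]
    - [-0.15, -0.25, 0.45, 0, 0, 0]
    - [-0.15, -0.25, 0.45, 0, 0, 0]

```text
clock: 14.73
position: [380.1, -369.6, 218.2]
ee_rot: [0.023, 1.0, -0.0, 0.001]
contact_force: [0.1, -0.3, -0.8]
gripper_width: 0.1
```

```bash
python3 shot.py wrist:w15 side:s15 scene:c15; python3 st.py; python3 - <<'E'
import cv2
im=cv2.imread("pics/s15.png")[120:380,170:450]; cv2.imwrite("pics/s15c.png",cv2.resize(im,None,fx=2.3,fy=2.3,interpolation=cv2.INTER_CUBIC))
im=cv2.imread("pics/c15.png")[140:310,180:510]; cv2.imwrite("pics/c15c.png",cv2.resize(im,None,fx=2.4,fy=2.4,interpolation=cv2.INTER_CUBIC))
E
```

```text
14.8833 [ 380.5 -367.7  216.5] [-0.462  0.235 -0.248 -0.    -1.09  -1.152] [ 0.2 -0.4 -0.4] 0.04974278464463622 [[-0.999, 0.043, -0.002], [0.043, 0.999, 0.001], [0.002, 0.001, -1.0]]
```

View pics/s15c.png

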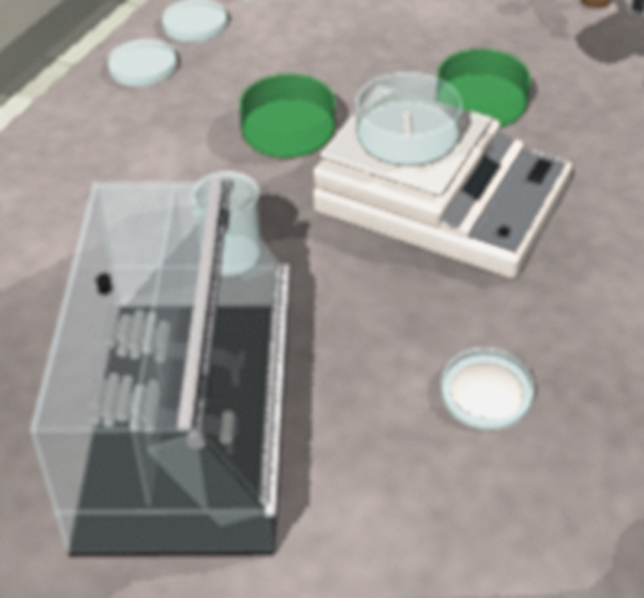

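View pics/c15c.png

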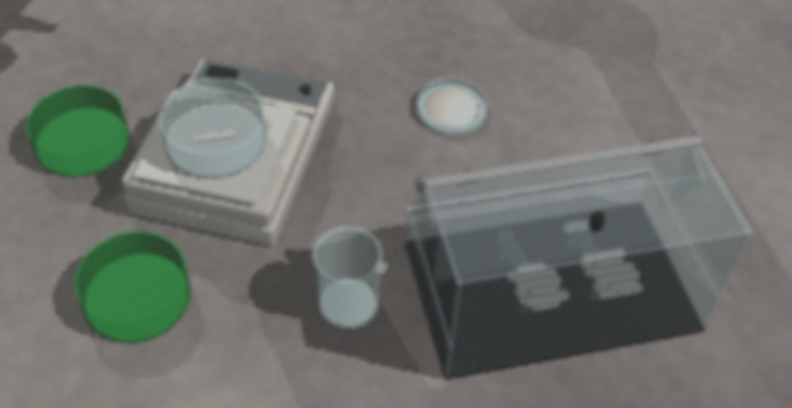

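View pics/w15.png

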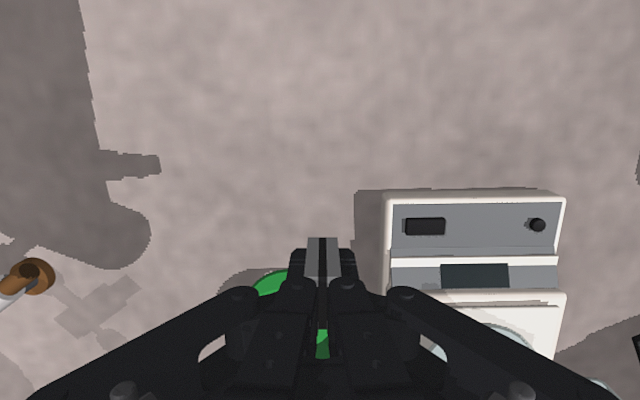

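All as wanted: the bar lies mid-dish, the flap is shut, the short bar is still in its cradle, and the beaker and petri dish haven't moved.

```bash
python3 -c "
from bench import arm
print(arm.job_done())"
```

```text
the job is handed in; nothing more can be done
None
```

The job is done and handed in at about 15 s of the 61 s allowed. The long stir bar lies flat in the middle of the dish, the start key was pressed fully down and released, and the flap has shut again.

- **Taking the bar:** I reached in over the sill, took the long bar by its two ends, lifted it about 12 mm and drew it out. In the last pictures the flap is shut and the short bar is still in its cradle.
- **Placing it:** I lowered the bar until it touched the dish floor (contact at TCP z ≈ 83 mm, up to 6 N), then let go. The wrist picture puts it about 3 mm from the dish centre, and the dish still stands in the middle of the plate.
- **Start key:** I pressed it with shut fingers to its hard stop (TCP z 41.2 mm, 24.6 N against a 4.2 N spring) and released it. I could not measure that it sprang back, but nothing touches it now. The heating key, beaker, petri dish and the green look-alikes were not touched.

**Checks that disagreed:**
- **Tilt:** the fifth joint's range stopped me at the planned 32° tilt and again at 25°. I went in at about 22.5°, just under the advised 25 to 40°. I felt no contact on the way in, and pictures and forces showed nothing wrong.
- **Wrist camera:** it was about 3 mm off sideways compared with the fingertips, so I corrected for that using the fingers seen in the picture.

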